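# Walk a seized filter cell out of a lamp house with mallet taps

### The arm

A 6-joint arm with a two-finger parallel gripper is mounted at the origin on the work surface; the furniture and walls round the work are solid. World frame = base frame: x ahead of the robot, y to its left, z up, the work surface at z = 0. Lengths are in m, angles in rad, forces in N, time in s.
With the tool pointing down it reaches from about 0.3 to 0.75 m from the base axis. Payload 8.5 kg.
Tool frame: the origin (TCP) lies on the centre line of the jaws, within the pads' length; the fingertips stand 14 mm ahead of it and the grasp point (between the pads) lies 5 mm behind it (ctrl.tip_reach is the distance from the TCP to the fingertips, in m); z points along the fingers, y is the line along which they close (so a half turn about z gives the same grasp; the last joint's range is limited). The gripper opens to 88 mm and grips with 3 to 60 N. Pads are 18 mm wide; open, the fingers measure 123 mm over their backs; the gripper's body (75 mm by 187 mm) begins 45 mm behind the grasp point.
Start: joints at [1.117, 0.381, 1.297, -0, 1.464, -0.215], TCP at [0.13, 0.534, 0.231] pointing down, gripper open.
Joint ranges: [-3.11, 3.11], [-0.89, 2.33], [0.22, 2.48], [-1.42, 4.56], [0.17, 2.85], [-2.88, 2.88]. Speed limits (rad/s): [2.39, 2.39, 3.14, 3.14, 3.14, 3.14].

### API

Orientations are given as a rotation vector (axis times angle).
In Python, from station import ctrl gives the robot as it stands.
- The arm moves only by the tool move_arm, never from a script. Its argument "targets" is a list of rows, each an object with "fingers": the finger opening in mm, from 0 to 88.1; "dp": the shift along the tool's x, y, z in mm, a list of three; "dr": the turn, a rotation vector about the tool's x, y, z in rad, a list of three. In form: [{"fingers": fingers, "dp": [x, y, z], "dr": [ax, ay, az]}, ...]. A call has exactly 10 rows; each row is the pose to reach, as a shift and turn from the pose commanded when the call began, along the tool's axes at that moment; what a row does not reach only later rows make up. A row lasts 1/10 s, in which the tool goes at most 50 mm and 8.59 degrees, less where a joint would pass 70% of its speed; a pose out of reach is approached as far as the arm can. A call with a gripper value outside its range is refused whole. The fingers move at their own pace and stop on an object; "grip_force" is the grip in N (left out, the last holds). Time passes only in rows, so rows that repeat a pose let the fingers close, or fill a call up. It gives the time, the measured TCP pose, the force and the opening at its end, in the units of the state.
- ctrl.sense(): the state, without advancing time (a new reading comes with each control period).
- ctrl.snapshot(name): name is "side" or "top" or "wrist"; returns a dict with "image" (480x640x3 uint8, red, green, blue), "z_map" (480x640 float32, m along the optical axis (not along the pixel's ray), 0 where there is no reading), "K" (3x3 intrinsics, pixels), "rvec" (rotation vector, rad) and "tvec" (3), from world to camera coordinates, as OpenCV has them. Camera axes: x right, y down, z forward; pixel columns grow to the right and rows downward; lengths in m; the calibration is good to about 2 mm. A picture is of the moment at which its call begins.
- ctrl.close_job(): hands the job in, once; it reports no verdict.
The state is a dict: "time_s": time; "q": joint angles; "dq": joint speeds; "effort": joint torques, N m; "ee_pos": TCP position; "eef_rot": TCP orientation; "force": force on the tool from outside, world axes, zero at the start; "moment": the same for the moment, N m; "opening": finger opening in m.
Only numpy, scipy, OpenCV 4.12 (cv2) and the standard library are available. Lean on these libraries where they do the work, as an engineer would, in place of code of your own. Each camera call takes 0.05 s, during which the arm holds its last target. There are 200 camera calls.

### The job

The filter cell has seized in the lamp house. First clear every vial standing beside and in front of the lamp house into the blue bin and pull the locking plunger up to its stop; then, with no pulling or prying at the cell by hand while it is stuck, walk it out with light mallet taps on the backs of its left and right ears in turn, until the grips inside let go of it (a gap of about 12 mm). Draw the freed cell out and leave both it, tab up, and the mallet, handle up, standing in the steel tray; leave the conical tube alone.

Things in the scene. Friction and masses are not known exactly. Their poses are not given: they have to be found in the camera images.
- lamp_house: compact grey metal lamp house of a microscope, fixed to the bench: a box 68 mm long (x, and 9 of cooling fins at the back), 48 wide, 61 high. Origin: on the bench under the middle of its open front; x runs from the front back into the bore (roughly away from the robot), y to its left, z up. The cell comes out of the front, towards -x
- lamp_house_mouth (a point): centre of the mouth of the square bore in the front plane, 33 mm above the bench; axes as the lamp house. 34 mm inside, two sprung grips have gummed on to the cell's tail from left and right; each holds it with 9 to 14 N of friction
- plunger_knob (a point): middle of the black plunger knob, 21 mm dia, 23 high, on a stem on top of the lamp house, 35 behind the front; before it is pulled this point is 89 above the bench
- plunger (a joint): height in m by which the locking plunger is pulled: 0 = down, its pin locking the cell; 0.010 = up at its stop. A spring resists (about 5 N in all to pull it) and a friction ring holds it where it is left; the pin clears the cell from 0.007 on
- cell_mid (a point): middle of the footprint of the filter cell (0.3 kg), on its axis, 16.5 mm behind the back face of its front plate; when seated its axes are the lamp house's (x to the tail, z to the tab). Front plate: 12 thick (x), 96 wide, 44 high, a round window in it; lowest edge 22 below this point. Seated, the plate's back face is 0.5 in front of the lamp house
- cell_tail (a point): rear end of the cell's square tail, on its axis, 45 mm behind the plate's back face; the tail is 34 wide, 36 high, with 1.7 mm of play left and right. A push on one ear (7 to 14 N) swings the cell about the grip on the other side until it binds, at 4 degrees; a push on the other ear then swings it back and on: 1 to 3 mm of progress each. It is free when out 12 mm. Pushed in the middle it needs some 25 N
- cell_tab (a point): middle of the pull tab, in which the plate rises above the lamp house: 24 mm wide, 12 thick (x), up to 64 above the bore axis; this point is 51 above the axis, at mid-thickness, where fingers can take it from above
- ear_left (a point): middle of the back face of the left ear (+y), which the mallet strikes towards -x: 37 mm from the bore axis; the ear is 44 high and 24 wide (from 24 to 48 off the axis)
- ear_right (a point): the same of the right ear (-y)
- mallet_head (a point): centre of the mallet's head, a block 50 mm long (x, a rubber striking face at each end), 20 wide (y), 34 high (z). Its z axis runs up the handle. The mallet (0.2 kg) stands on its head in the steel tray, handle up
- mallet_handle (a point): point on the wooden handle 47 mm above the head's centre; the handle is 18 (x) by 20 (y) thick and rises from 17 to 75 above the head's centre
- bin: open blue bin 120 mm (x) by 160 (y), 70 high, walls and floor 3 thick; origin under its centre; fixed
- tray: shallow steel tray 90 mm (x) by 165 (y), lip 14 high, walls and floor 3 thick; origin under its centre; fixed. The mallet stands towards its +y end
- vial_1_mid (a point): white screw-cap vial, 25 dia (cap 22 dia, the top 14), 61 high; this point is its middle, half-way up, z along it. It stands beside or before the lamp house, or is absent
- vial_2_mid (a point): white screw-cap vial, 25 dia (cap 22 dia, the top 14), 61 high; this point is its middle, half-way up, z along it. It stands beside or before the lamp house, or is absent
- vial_3_mid (a point): white screw-cap vial, 25 dia (cap 22 dia, the top 14), 61 high; this point is its middle, half-way up, z along it. It stands beside or before the lamp house, or is absent
- vial_4_mid (a point): white screw-cap vial, 25 dia (cap 22 dia, the top 14), 61 high; this point is its middle, half-way up, z along it. It stands beside or before the lamp house, or is absent
- conical_tube: conical tube with blue cap, lying to the left of the lamp house, 112 mm long, 21 thick: leave alone
There are look-alikes about, which are no part of the job. Leave any orange or turquoise look-alike of the part that bears vial_1_mid alone.

How it is judged:
By the outcome, as a careful person would: the job done as asked, in the order asked, and still so for the second after the job is handed in, with the robot touching nothing.
Of vial_1, vial_2, vial_3, vial_4 only 2 to 4 are there at a start; the rules pass over those that are not, and their reading is None.
At some moment in a run one of vial_1, vial_2, vial_3, vial_4 may be knocked a few centimetres aside while the robot is not near it.
It also fails if it takes over 210 s, if anything falls off the work surface, if the arm or the gripper's body presses on something with over 40 N, if the wrist force passes 120 N, or if a joint passes its speed limit or range.

## Working session

There is one attempt and no reset: what is moved stays moved. The work goes in short steps, Python scripts to look and compute and a tool call to move; the robot and the scene stay as the last step left them, time stands still between calls to the robot, and variables do not carry over. Pictures are saved under pics/ and viewed, on a budget of 14 in all, crops included, one or two more only if the job needs it, and the job is handed in when it is done.

Besides the shell and the picture viewer there is one more tool, called after ">>>" in YAML: its name, and indented under it one key for each argument. move_arm: Moves the arm, as the interface text tells. Its arguments: {"type":"object","properties":{"targets":{"type":"array"},"grip_force":{"type":"number"}},"required":["targets"]}

```bash
ls; mkdir -p pics; cat > h.py <<'E'
import numpy as np, cv2
from station import ctrl
from scipy.spatial.transform import Rotation as R
def snap(n, f=None):
    s=ctrl.snapshot(n)
    if f: cv2.imwrite('pics/'+f, s['image'][:,:,::-1])
    return s
def pts(s):
    z=s['z_map']; K=s['K']; v,u=np.mgrid[:480,:640]
    c=np.stack([(u-K[0,2])/K[0,0]*z,(v-K[1,2])/K[1,1]*z,z],-1)
    Rm=cv2.Rodrigues(np.array(s['rvec'],float))[0]
    return (c-np.array(s['tvec']).ravel())@Rm
def proj(s,p):
    return cv2.projectPoints(np.array(p,float).reshape(-1,3),np.array(s['rvec'],float),np.array(s['tvec'],float),s['K'],None)[0].reshape(-1,2)
def st():
    s=ctrl.sense()
    print('t',round(s['time_s'],2),'p',np.round(np.array(s['ee_pos'])*1e3,1),'r',np.round(s['eef_rot'],3),'F',np.round(s['force'],1),'op',round(s['opening']*1e3,1))
    return s
E
python3 - <<'E'
from h import *
s=st(); print(R.from_rotvec(s['eef_rot']).as_matrix().round(3))
a=snap('top','top0.png');b=snap('side','side0.png')
np.savez('s0.npz',tp=pts(a),ti=a['image'],sp=pts(b),si=b['image'])
for c in (a,b):
    Rm=cv2.Rodrigues(np.array(c['rvec'],float))[0]; print((-Rm.T@np.array(c['tvec']).ravel()).round(3),Rm[2].round(2))
E
```

```text
pics
t 0.0 p [130.  534.1 230.6] r [-3.740e-01 -3.119e+00  2.000e-03] F [ 0.1 -0.1 -0.4] op 88.3
[[-0.972  0.237 -0.001]
 [ 0.237  0.972 -0.001]
 [ 0.    -0.001 -1.   ]]
[0.253 0.038 0.923] [ 0.24  0.01 -0.97]
[ 0.028 -0.581  0.502] [ 0.49  0.7  -0.51]
```

View pics/top0.png

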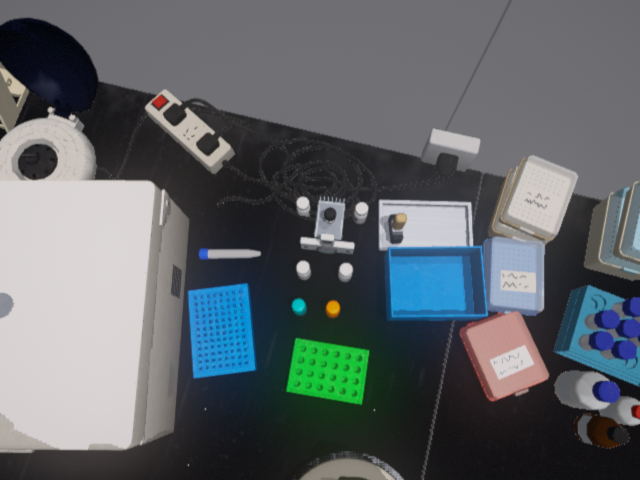

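View pics/side0.png

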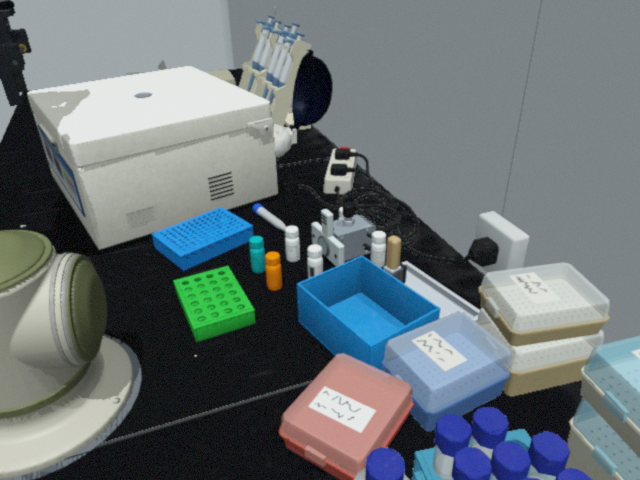

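Both views show four white vials. In the top view they are at (303,206), (361,212), (303,270) and (345,272). What could be mistaken for them: turquoise (299,306) and orange (333,309), both to be left alone, and the wooden mallet handle (398,218). The lamp house is at (329,215), the cell at (327,243), the bin at (436,283), the tray at (425,224), and the tube at (230,253).

```bash
cat > m0.py <<'E'
from h import *
d=np.load('s0.npz'); P=d['tp']; I=d['ti'].astype(int)
def box(u0,u1,v0,v1,zlo,zhi):
    p=P[v0:v1,u0:u1].reshape(-1,3); c=I[v0:v1,u0:u1].reshape(-1,3)
    m=(p[:,2]>zlo)&(p[:,2]<zhi); return p[m],c[m]
print('bench z',np.median(P[380:470,200:280,2][P[380:470,200:280,0]!=0]))
for n,(u,v) in dict(A=(303,206),B=(361,212),C=(303,270),D=(345,272),turq=(299,306),orange=(333,309)).items():
    p,c=box(u-14,u+14,v-16,v+16,.052,.07); 
    if n in 'AB': pass
    print(n,len(p),p.mean(0).round(4),'rect mid',((p.min(0)+p.max(0))/2).round(4),np.ptp(p,axis=0).round(3), c.mean(0).round())
def rect(nm,p):
    r=cv2.minAreaRect((p[:,:2]*1000).astype(np.float32)); print(nm,len(p),np.round(r[0],1),np.round(r[1],1),round(r[2],1),'z',np.median(p[:,2]).round(4))
p,c=box(310,350,195,235,.053,.068); rect('lamp top',p)
p,c=box(318,342,204,225,.09,.115); rect('knob',p); print(p.mean(0))
p,c=box(295,360,230,258,.03,.06); rect('plate',p)
p,c=box(310,345,228,255,.08,.105); rect('tab',p);print(p.mean(0))
p,c=box(385,415,205,250,.065,.14); rect('handle',p);print(p.mean(0),p[:,2].max())
p,c=box(383,415,205,247,.02,.05); rect('head',p)
p,c=box(370,480,195,250,.008,.02); rect('tray lip',p)
p,c=box(370,500,240,330,.06,.08); rect('bin',p)
p,c=box(190,270,240,265,.01,.03); rect('tube',p)
E
python3 m0.py; python3 - <<'E'
import cv2
a=cv2.imread('pics/top0.png')[190:320,270:480]
cv2.imwrite('pics/crop0.png',cv2.resize(a,None,fx=3.8,fy=3.8,interpolation=cv2.INTER_CUBIC))
E
```

```text
bench z 4.500753180693346e-05
A 141 [0.5418 0.0732 0.0603] rect mid [0.5318 0.0677 0.0584] [0.046 0.035 0.012] [194. 190. 191.]
B 139 [ 0.531  -0.0301  0.0605] rect mid [ 0.5314 -0.0301  0.0589] [0.023 0.022 0.014] [196. 192. 193.]
C 140 [0.4258 0.0734 0.0608] rect mid [0.4267 0.0736 0.0599] [0.023 0.022 0.011] [201. 197. 197.]
D 145 [ 0.4218 -0.0005  0.0606] rect mid [ 0.4226 -0.0005  0.059 ] [0.023 0.022 0.013] [200. 196. 197.]
turq 149 [0.3608 0.0805 0.0607] rect mid [0.3609 0.0805 0.0589] [0.022 0.022 0.012] [  4. 172. 175.]
orange 150 [0.3568 0.0225 0.0605] rect mid [0.3572 0.0227 0.0585] [0.022 0.022 0.013] [205. 139.   5.]
lamp top 768 [518.5  25.7] [48.7 71.5] 83.6 z 0.061
knob 123 [511.3  26.5] [18.7 19.3] 89.5 z 0.1001
[0.51064577 0.02632571 0.09966812]
plate 544 [476.5  31. ] [95.2 34.4] 88.7 z 0.0536
tab 127 [470.1  31.2] [23.7 12.8] 89.5 z 0.0959
[0.46910797 0.03098638 0.0944042 ]
handle 223 [485.5 -96.4] [59.5 43.1] 0.9 z 0.0849
[ 0.48870148 -0.09389592  0.08230348] 0.09730154928522211
head 214 [504.5 -94.2] [50.5 19.8] 5.1 z 0.0361
tray lip 800 [ 513.4 -152. ] [173.1  95.6] 88.2 z 0.014
bin 1695 [ 405.4 -169.8] [132.2 191.7] 0.1 z 0.0699
tube 524 [460.7 209. ] [110.6  19.9] 88.6 z 0.0168
```

View pics/crop0.png

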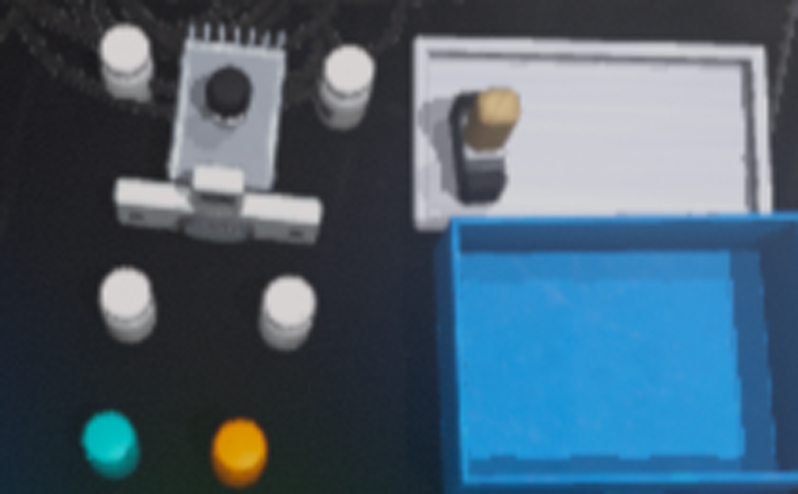

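Close crop: four white-capped vials, A back-left, B back-right, C front-left and D front-right. They are clearly distinct from the turquoise and orange ones. The cell is seated, and the mallet stands at the tray's +y end. Next I refine the frames and check the height of obstacles along the path.

```bash
cat > m1.py <<'E'
from h import *
d=np.load('s0.npz'); P=np.concatenate([d['tp'].reshape(-1,3),d['sp'].reshape(-1,3)]); I=np.concatenate([d['ti'].reshape(-1,3),d['si'].reshape(-1,3)]).astype(int)
# max height along the path corridor and map
for x in np.arange(.0,.75,.1):
    print(round(x,2),[ (lambda m: round(float(np.percentile(P[m,2],98)),2) if m.sum()>5 else -1)((abs(P[:,0]-x)<.05)&(abs(P[:,1]-y)<.05)) for y in np.arange(.6,-.45,-.1)])
def rect(nm,m):
    p=P[m]; r=cv2.minAreaRect((p[:,:2]*1000).astype(np.float32)); print(nm,m.sum(),np.round(r[0],1),np.round(r[1],1),round(r[2],1))
b=(I[:,2]>130)&(I[:,0]<70)&(I[:,1]>90)&(I[:,1]<180)
reg=lambda x0,x1,y0,y1,z0,z1:(P[:,0]>x0)&(P[:,0]<x1)&(P[:,1]>y0)&(P[:,1]<y1)&(P[:,2]>z0)&(P[:,2]<z1)
rect('bin',b&reg(.3,.5,-.27,-.06,.067,.072))
rect('tray',reg(.44,.6,-.25,-.055,.0125,.0155))
rect('handle top',reg(.46,.55,-.13,-.06,.091,.1))
rect('head top',reg(.46,.55,-.13,-.06,.034,.039))
rect('tab top',reg(.45,.49,.01,.05,.094,.1)); rect('plate top',reg(.45,.49,-.03,.09,.0535,.057))
rect('knob top',reg(.49,.53,.0,.05,.098,.103)); rect('lamp top',reg(.475,.57,-.01,.06,.0595,.0625))
for n,(x,y) in dict(A=(.5418,.0732),B=(.531,-.0301),C=(.4258,.0734),D=(.4218,-.0005)).items(): rect(n,reg(x-.02,x+.02,y-.02,y+.02,.0595,.063))
E
python3 m1.py
```

```text
0.0 [0.0, 0.0, -1, -1, -1, 0.21, 0.22, 0.21, 0.0, -1, -1]
0.1 [0.27, 0.39, 0.34, 0.0, 0.0, 0.01, 0.21, 0.19, 0.0, 0.0, 0.09]
0.2 [0.34, 0.4, 0.22, 0.22, 0.01, 0.03, 0.03, 0.0, 0.05, 0.05, 0.13]
0.3 [0.21, 0.22, 0.22, 0.22, 0.03, 0.03, 0.92, 0.07, 0.07, 0.05, 0.12]
0.4 [0.21, 0.22, 0.22, 0.22, 0.03, 0.06, 0.06, 0.07, 0.07, 0.07, 0.17]
0.5 [0.21, 0.22, 0.22, 0.22, 0.02, 0.06, 0.1, 0.09, 0.07, 0.13, 0.16]
0.6 [0.08, 0.06, 0.01, 0.04, 0.05, 0.06, 0.05, 0.06, 0.44, 0.45, 0.32]
0.7 [0.07, 0.1, 0.19, 0.06, 0.34, 0.38, 0.39, 0.41, 0.42, -1, -1]
bin 1493 [ 401.  -156.4] [123.2 165. ] 0.2
tray 893 [ 501.2 -152.5] [174.6 125.9] 88.5
handle top 161 [505.7 -97. ] [17.8 21.9] 3.5
head top 181 [494.9 -98.2] [73.  27.3] 8.6
tab top 152 [471.5  29. ] [27.9 15.1] 88.8
plate top 369 [475.7  29.3] [98.  28.1] 89.2
knob top 151 [512.5  23.5] [21.4 19.1] 89.4
lamp top 927 [515.1  23.3] [52.9 77.6] 83.2
A 103 [542.4  74.7] [21.1 21.5] 73.1
B 174 [533.4 -33.1] [21.6 25.8] 23.6
C 173 [427.6  70.8] [21.9 27. ] 18.6
D 191 [423.2  -4. ] [26.3 22. ] 89.8
```

```bash
cat >> h.py <<'E'
def to(x,y,z,yaw,s=None):
    """dp (mm), dr for tool-down pose at world mm, finger axis (tool y) heading yaw deg"""
    s=s or ctrl.sense(); R0=R.from_rotvec(s['eef_rot']); p0=np.array(s['ee_pos'])*1e3
    dp=R0.inv().apply(np.array([x,y,z])-p0)
    m=R0.as_matrix(); cur=np.degrees(np.arctan2(m[1,1],m[0,1]))
    a=(cur-yaw+90)%180-90
    yy=np.radians(cur-a); Y=np.array([np.cos(yy),np.sin(yy),0]); Z=np.array([0,0,-1.]); X=np.cross(Y,Z)
    dr=(R0.inv()*R.from_matrix(np.stack([X,Y,Z],1))).as_rotvec()
    print('to',(x,y,z,yaw),'dp',dp.round(1),'dr',dr.round(3))
E
python3 - <<'E'
from h import *
d=np.load('s0.npz'); P=np.concatenate([d['tp'].reshape(-1,3),d['sp'].reshape(-1,3)])
for y in np.arange(.3,-.3,-.05):
    print(round(y,2),[ (lambda m: round(float(P[m,0].min()),3) if m.sum()>3 else None)((P[:,0]>.45)&(abs(P[:,1]-y)<.025)&(P[:,2]>a)&(P[:,2]<b)) for a,b in((.06,.11),(.12,.2),(.2,.4))])
st(); print(ctrl.sense()['q']); to(427,72,150,-6.4); to(130,534,330,-6.4)
w=snap('wrist'); Rm=cv2.Rodrigues(np.array(w['rvec'],float))[0]; s=ctrl.sense()
c=-Rm.T@np.array(w['tvec']).ravel(); R0=R.from_rotvec(s['eef_rot']); print('cam in tool',R0.inv().apply(c-s['ee_pos']).round(3),(Rm@R0.as_matrix()).round(2),w['K'].round(0).tolist())
E
```

```text
0.3 [0.45, 0.45, 0.45]
0.25 [0.761, 0.511, 0.761]
0.2 [0.747, 0.748, 0.747]
0.15 [0.734, 0.733, 0.733]
0.1 [0.532, 0.721, 0.72]
0.05 [0.464, 0.708, 0.707]
0.0 [0.464, 0.694, 0.694]
-0.05 [0.451, 0.681, 0.681]
-0.1 [0.45, 0.667, 0.666]
-0.15 [0.456, 0.652, 0.651]
-0.2 [0.456, 0.624, 0.64]
-0.25 [0.45, 0.492, 0.626]
t 0.1 p [130.  534.1 230.7] r [-3.740e-01 -3.119e+00  2.000e-03] F [ 0.2 -0.1  0.6] op 88.1
[ 1.11665321e+00  3.81139359e-01  1.29814991e+00 -1.49143749e-05
  1.46361334e+00 -2.15275229e-01]
to (427, 72, 150, -6.4) dp [-397.9 -378.7   81.1] dr [-1.000e-03  1.000e-03  1.444e+00]
to (130, 534, 330, -6.4) dp [ -0.   -0.3 -99.3] dr [-1.000e-03  1.000e-03  1.444e+00]
cam in tool [ 0.08  -0.001 -0.153] [[ 0.    1.   -0.  ]
 [-0.95  0.   -0.31]
 [-0.31  0.    0.95]] [[345.0, 0.0, 319.0], [0.0, 345.0, 240.0], [0.0, 0.0, 1.0]]
```

>>> move_arm:
  targets:
    - {"fingers": 88,"dp": [0,0,-50],"dr": [0,0,0]}
    - {"fingers": 88,"dp": [0,0,-100],"dr": [0,0,0]}
    - {"fingers": 70,"dp": [-30,-28,-100],"dr": [0,0,0.1]}
    - {"fingers": 50,"dp": [-62,-60,-100],"dr": [0,0,0.22]}
    - {"fingers": 50,"dp": [-96,-92,-100],"dr": [0,0,0.36]}
    - {"fingers": 50,"dp": [-130,-124,-100],"dr": [0,0,0.5]}
    - {"fingers": 50,"dp": [-164,-156,-100],"dr": [0,0,0.64]}
    - {"fingers": 50,"dp": [-198,-188,-100],"dr": [0,0,0.78]}
    - {"fingers": 50,"dp": [-232,-221,-100],"dr": [0,0,0.92]}
    - {"fingers": 50,"dp": [-266,-253,-100],"dr": [0,0,1.06]}
  grip_force: 20

```text
time_s: 1.15
ee_pos: [0.3291, 0.2239, 0.3313]
eef_rot: [1.907, 2.497, 0.0]
force: [-0.2, 0.2, -0.3]
opening: 0.05
```

```bash
python3 - <<'E'
from h import *
st(); to(427,72,160,-6.4)
E
```

```text
t 1.15 p [329.1 223.9 331.3] r [1.907 2.497 0.   ] F [-0.2  0.2 -0.3] op 50.0
to (427, 72, 160, -6.4) dp [-172.3   54.4  171.3] dr [ 0.    -0.     0.378]
```

>>> move_arm:
  targets:
    - {"fingers": 50,"dp": [-40,10,0],"dr": [0,0,0.13]}
    - {"fingers": 50,"dp": [-80,22,30],"dr": [0,0,0.26]}
    - {"fingers": 50,"dp": [-120,36,60],"dr": [0,0,0.378]}
    - {"fingers": 50,"dp": [-150,46,95],"dr": [0,0,0.378]}
    - {"fingers": 50,"dp": [-172,54,130],"dr": [0,0,0.378]}
    - {"fingers": 50,"dp": [-172,54,171],"dr": [0,0,0.378]}
    - {"fingers": 50,"dp": [-172,54,171],"dr": [0,0,0.378]}
    - {"fingers": 50,"dp": [-172,54,171],"dr": [0,0,0.378]}
    - {"fingers": 50,"dp": [-172,54,171],"dr": [0,0,0.378]}
    - {"fingers": 50,"dp": [-172,54,171],"dr": [0,0,0.378]}

```text
time_s: 2.15
ee_pos: [0.4276, 0.0748, 0.162]
eef_rot: [2.333, 2.1, 0.004]
force: [0.1, -0.2, 0.8]
opening: 0.05
```

```bash
python3 - <<'E'
from h import *
st(); s=snap('wrist','w1.png'); P=pts(s);I=s['image'].astype(int)
m=(P[...,2]>.0585)&(P[...,2]<.065)&(I.min(-1)>120)
n,l,stt,c=cv2.connectedComponentsWithStats(m.astype(np.uint8))
for i in range(1,n):
    if stt[i,4]>100: p=P[l==i]; r=cv2.minAreaRect((p[:,:2]*1e3).astype(np.float32)); print(c[i].round(),stt[i,4],np.round(r[0],1),np.round(r[1],1),p[:,2].mean().round(4))
to(427,72,160,-6.4)
E
```

```text
t 2.15 p [427.6  74.8 162. ] r [2.333 2.1   0.004] F [ 0.1 -0.2  0.8] op 50.0
[471. 223.] 632 [544.2  72.1] [21.6 22.1] 0.0601
[320. 239.] 602 [428.  72.] [22.4 21.6] 0.0601
[237. 237.] 139 [363.6  80.4] [11.7  8.6] 0.06
[433. 276.] 2821 [512.8  24.6] [48.  68.8] 0.0601
[324. 323.] 479 [424.   -1.9] [21.8 21.7] 0.06
to (427, 72, 160, -6.4) dp [-2.8 -0.1  1.7] dr [0.003 0.    0.007]
```

View pics/w1.png

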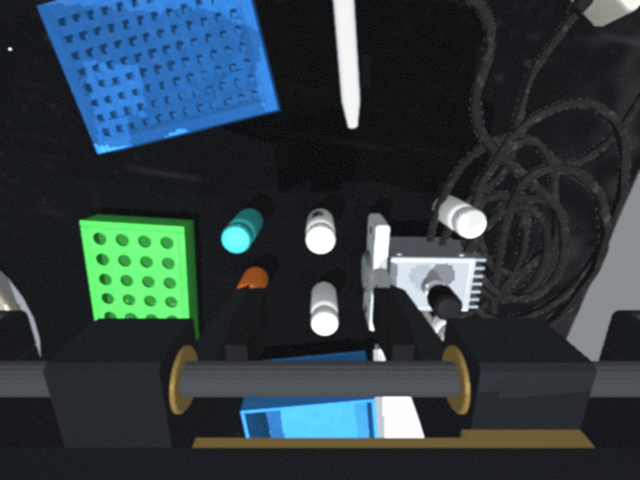

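The wrist view shows vial C at (320,232), D at (324,310), A at (465,215), the lamp house and knob at (438,285), and the plate edge at (377,270). The wrist positions agree with the averages of the other two cameras. Picking C now.

>>> move_arm:
  targets:
    - {"fingers": 34,"dp": [0,-1.5,30],"dr": [0.003,0,0.007]}
    - {"fingers": 34,"dp": [0,-1.5,70],"dr": [0.003,0,0.007]}
    - {"fingers": 34,"dp": [0,-1.5,100],"dr": [0.003,0,0.007]}
    - {"fingers": 34,"dp": [0,-1.5,111.5],"dr": [0.003,0,0.007]}
    - {"fingers": 34,"dp": [0,-1.5,111.5],"dr": [0.003,0,0.007]}
    - {"fingers": 15,"dp": [0,-1.5,111.5],"dr": [0.003,0,0.007]}
    - {"fingers": 15,"dp": [0,-1.5,111.5],"dr": [0.003,0,0.007]}
    - {"fingers": 15,"dp": [0,-1.5,111.5],"dr": [0.003,0,0.007]}
    - {"fingers": 15,"dp": [0,-1.5,80],"dr": [0.003,0,0.007]}
    - {"fingers": 15,"dp": [0,-1.5,40],"dr": [0.003,0,0.007]}
  grip_force: 20

```text
time_s: 3.2
ee_pos: [0.4247, 0.0747, 0.1208]
eef_rot: [-2.34, -2.09, 0.006]
force: [-0.1, -0.4, 0.4]
opening: 0.0211
```

```bash
python3 - <<'E'
from h import *
st(); to(395,-195,160,-6.4);to(395,-195,80,-6.4)
E
```

```text
t 3.2 p [424.7  74.7 120.8] r [-2.34  -2.09   0.006] F [-0.1 -0.4  0.4] op 21.1
to (395, -195, 160, -6.4) dp [-271.3    0.7  -39.2] dr [-0.006  0.    -0.001]
to (395, -195, 80, -6.4) dp [-271.3    1.2   40.8] dr [-0.006  0.    -0.001]
```

>>> move_arm:
  targets:
    - {"fingers": 15,"dp": [-35,0,-35],"dr": [0,0,0]}
    - {"fingers": 15,"dp": [-84,0,-39],"dr": [0,0,0]}
    - {"fingers": 15,"dp": [-132,0,-39],"dr": [0,0,0]}
    - {"fingers": 15,"dp": [-180,0,-39],"dr": [0,0,0]}
    - {"fingers": 15,"dp": [-228,0,-39],"dr": [0,0,0]}
    - {"fingers": 15,"dp": [-271,0,-30],"dr": [0,0,0]}
    - {"fingers": 15,"dp": [-271,0,10],"dr": [0,0,0]}
    - {"fingers": 15,"dp": [-271,0,41],"dr": [0,0,0]}
    - {"fingers": 15,"dp": [-271,0,41],"dr": [0,0,0]}
    - {"fingers": 34,"dp": [-271,0,41],"dr": [0,0,0]}

```text
time_s: 4.2
ee_pos: [0.395, -0.1947, 0.0802]
eef_rot: [-2.342, -2.091, 0.003]
force: [0.8, -0.7, -0.7]
opening: 0.0267
```

```bash
python3 - <<'E'
from h import *
st(); to(395,-195,160,-6.4);to(421,0,160,-6.4); to(421,0,48,-6.4)
E
```

```text
t 4.2 p [ 395.  -194.7   80.2] r [-2.342 -2.091  0.003] F [ 0.8 -0.7 -0.7] op 26.7
to (395, -195, 160, -6.4) dp [ -0.3  -0.2 -79.8] dr [-0.003  0.    -0.001]
to (421, 0, 160, -6.4) dp [196.4   3.7 -79.9] dr [-0.003  0.    -0.001]
to (421, 0, 48, -6.4) dp [196.4   4.   32.1] dr [-0.003  0.    -0.001]
```

>>> move_arm:
  targets:
    - {"fingers": 45,"dp": [0,0,0],"dr": [0,0,0]}
    - {"fingers": 45,"dp": [0,0,-45],"dr": [0,0,0]}
    - {"fingers": 34,"dp": [15,0,-80],"dr": [0,0,0]}
    - {"fingers": 34,"dp": [60,1,-80],"dr": [0,0,0]}
    - {"fingers": 34,"dp": [108,2,-80],"dr": [0,0,0]}
    - {"fingers": 34,"dp": [156,3,-80],"dr": [0,0,0]}
    - {"fingers": 34,"dp": [195,3.5,-75],"dr": [0,0,0]}
    - {"fingers": 34,"dp": [195,3.5,-60],"dr": [0,0,0]}
    - {"fingers": 34,"dp": [195,3.5,-60],"dr": [0,0,0]}
    - {"fingers": 34,"dp": [195,3.5,-60],"dr": [0,0,0]}

```text
time_s: 5.2
ee_pos: [0.4207, -0.0015, 0.1404]
eef_rot: [-2.343, -2.092, 0.002]
force: [0.3, -0.3, 0.1]
opening: 0.0339
```

```bash
cat > v.py <<'E'
from h import *
st(); s=snap('wrist'); P=pts(s);I=s['image'].astype(int)
m=(P[...,2]>.0585)&(P[...,2]<.065)&(I.min(-1)>110)
n,l,stt,c=cv2.connectedComponentsWithStats(m.astype(np.uint8))
for i in range(1,n):
    if stt[i,4]>100: p=P[l==i]; r=cv2.minAreaRect((p[:,:2]*1e3).astype(np.float32)); print(c[i].round(),stt[i,4],np.round(r[0],1),np.round(r[1],1))
s=snap('top'); P=pts(s);I=s['image'].astype(int)
m=(P[...,2]>.055)&(P[...,2]<.065)&(I.min(-1)>110)&(np.ptp(I,axis=-1)<25)
n,l,stt,c=cv2.connectedComponentsWithStats(m.astype(np.uint8))
for i in range(1,n):
    if 30<stt[i,4]<400: p=P[l==i]; r=cv2.minAreaRect((p[:,:2]*1e3).astype(np.float32)); print('top',c[i].round(),stt[i,4],np.round(r[0],1),np.round(r[1],1))
E
python3 - <<'E'
exec(open('v.py').read()); to(421.5,-1.5,51,-6.4)
E
```

```text
t 5.2 p [420.7  -1.5 140.4] r [-2.343e+00 -2.092e+00  2.000e-03] F [ 0.3 -0.3  0.1] op 33.9
[500. 115.] 1004 [543.9  72.2] [21.7 22.6]
[449. 189.] 4646 [512.5  24.3] [47.4 68.1]
[324. 245.] 704 [423.5  -2.5] [22.1 21.5]
[478. 268.] 664 [533. -32.] [21.7 22.2]
top [499. 158.] 111 [ 626.6 -281.8] [77.3  3.4]
top [509. 218.] 195 [ 528.5 -288. ] [129.9  57.4]
top [598. 181.] 116 [ 579.9 -456.9] [80.2  3.9]
top [460. 284.] 127 [ 394.5 -195.5] [21.3 21.7]
top [624. 411.] 116 [ 187.5 -444.8] [40. 26.]
to (421.5, -1.5, 51, -6.4) dp [ 0.6  0.7 89.3] dr [-0.001  0.    -0.002]
```

>>> move_arm:
  targets:
    - {"fingers": 34,"dp": [0,1,40],"dr": [0,0,0]}
    - {"fingers": 34,"dp": [0,1,75],"dr": [0,0,0]}
    - {"fingers": 34,"dp": [0,1,89],"dr": [0,0,0]}
    - {"fingers": 34,"dp": [0,1,89],"dr": [0,0,0]}
    - {"fingers": 15,"dp": [0,1,89],"dr": [0,0,0]}
    - {"fingers": 15,"dp": [0,1,89],"dr": [0,0,0]}
    - {"fingers": 15,"dp": [0,1,89],"dr": [0,0,0]}
    - {"fingers": 15,"dp": [0,1,60],"dr": [0,0,0]}
    - {"fingers": 15,"dp": [0,1,20],"dr": [0,0,0]}
    - {"fingers": 15,"dp": [0,1,-20],"dr": [0,0,0]}

```text
time_s: 6.3
ee_pos: [0.4211, -0.0013, 0.1612]
eef_rot: [-2.342, -2.091, 0.003]
force: [0.9, -0.1, 0.5]
opening: 0.0203
```

```bash
python3 - <<'E'
from h import *
st(); to(390,-150,160,-6.4);to(390,-150,78,-6.4)
E
```

```text
t 6.3 p [421.1  -1.3 161.2] r [-2.342 -2.091  0.003] F [ 0.9 -0.1  0.5] op 20.3
to (390, -150, 160, -6.4) dp [-151.3  -14.1    1.2] dr [-0.003  0.    -0.001]
to (390, -150, 78, -6.4) dp [-151.3  -13.9   83.2] dr [-0.003  0.    -0.001]
```

>>> move_arm:
  targets:
    - {"fingers": 15,"dp": [-48,-5,0],"dr": [0,0,0]}
    - {"fingers": 15,"dp": [-96,-10,0],"dr": [0,0,0]}
    - {"fingers": 15,"dp": [-140,-14,0],"dr": [0,0,0]}
    - {"fingers": 15,"dp": [-151,-14,30],"dr": [0,0,0]}
    - {"fingers": 15,"dp": [-151,-14,70],"dr": [0,0,0]}
    - {"fingers": 15,"dp": [-151,-14,83],"dr": [0,0,0]}
    - {"fingers": 15,"dp": [-151,-14,83],"dr": [0,0,0]}
    - {"fingers": 40,"dp": [-151,-14,83],"dr": [0,0,0]}
    - {"fingers": 40,"dp": [-151,-14,83],"dr": [0,0,0]}
    - {"fingers": 40,"dp": [-151,-14,45],"dr": [0,0,0]}

```text
time_s: 7.3
ee_pos: [0.3893, -0.149, 0.1132]
eef_rot: [-2.338, -2.087, 0.005]
force: [0.7, -1.1, 0.2]
opening: 0.0394
```

```bash
python3 - <<'E'
from h import *
st(); to(532.5,-36,160,-6.4)
E
```

```text
t 7.3 p [ 389.3 -149.   113.2] r [-2.338 -2.087  0.005] F [ 0.7 -1.1  0.2] op 39.4
to (532.5, -36, 160, -6.4) dp [128.5 129.2 -47.5] dr [-0.008 -0.003 -0.001]
```

>>> move_arm:
  targets:
    - {"fingers": 36,"dp": [0,0,-47],"dr": [-0.008,-0.003,0]}
    - {"fingers": 36,"dp": [33,33,-47],"dr": [-0.008,-0.003,0]}
    - {"fingers": 36,"dp": [66,66,-47],"dr": [-0.008,-0.003,0]}
    - {"fingers": 36,"dp": [99,99,-47],"dr": [-0.008,-0.003,0]}
    - {"fingers": 36,"dp": [128,129,-45],"dr": [-0.008,-0.003,0]}
    - {"fingers": 36,"dp": [128.5,129,-30],"dr": [-0.008,-0.003,0]}
    - {"fingers": 36,"dp": [128.5,129,-10],"dr": [-0.008,-0.003,0]}
    - {"fingers": 36,"dp": [128.5,129,-10],"dr": [-0.008,-0.003,0]}
    - {"fingers": 36,"dp": [128.5,129,-10],"dr": [-0.008,-0.003,0]}
    - {"fingers": 36,"dp": [128.5,129,-10],"dr": [-0.008,-0.003,0]}

```text
time_s: 8.3
ee_pos: [0.5335, -0.037, 0.1254]
eef_rot: [2.338, 2.087, 0.004]
force: [0.4, -0.3, 0.1]
opening: 0.0366
```

```bash
python3 - <<'E'
exec(open('v.py').read()); to(532.5,-36,48,-6.4)
E
```

```text
t 8.3 p [533.5 -37.  125.4] r [2.338 2.087 0.004] F [ 0.4 -0.3  0.1] op 36.6
[584. 168.] 2424 [699.4 -15.5] [199.6   3.3]
[318.  73.] 1258 [544.8  71.6] [21.9 22.2]
[ 18. 105.] 122 [368.5  74.4] [10.1  6.3]
[275. 160.] 7134 [509.5  24.5] [47.7 73.7]
[ 46. 199.] 161 [364.9  18.4] [10.9  8.8]
[319. 245.] 804 [533.5 -32.4] [21.7 21.8]
top [299. 202.] 34 [545.   80.1] [ 7.2 15.7]
top [516. 235.] 86 [ 482.2 -298.5] [68.7  3.3]
top [461. 284.] 115 [ 394.9 -195.9] [20.8 21.5]
top [433. 287.] 111 [ 391.8 -149. ] [20.  22.2]
to (532.5, -36, 48, -6.4) dp [ 1.2 -1.6 77.1] dr [ 0.007  0.003 -0.002]
```

>>> move_arm:
  targets:
    - {"fingers": 36,"dp": [1,-1,40],"dr": [0.007,0.003,0]}
    - {"fingers": 36,"dp": [1,-1,70],"dr": [0.007,0.003,0]}
    - {"fingers": 36,"dp": [1,-1,77],"dr": [0.007,0.003,0]}
    - {"fingers": 36,"dp": [1,-1,77],"dr": [0.007,0.003,0]}
    - {"fingers": 15,"dp": [1,-1,77],"dr": [0.007,0.003,0]}
    - {"fingers": 15,"dp": [1,-1,77],"dr": [0.007,0.003,0]}
    - {"fingers": 15,"dp": [1,-1,77],"dr": [0.007,0.003,0]}
    - {"fingers": 15,"dp": [1,-1,40],"dr": [0.007,0.003,0]}
    - {"fingers": 15,"dp": [1,-1,0],"dr": [0.007,0.003,0]}
    - {"fingers": 15,"dp": [1,-1,-40],"dr": [0.007,0.003,0]}

```text
time_s: 9.4
ee_pos: [0.5317, -0.0354, 0.1659]
eef_rot: [-2.342, -2.092, 0.002]
force: [1.2, -0.4, 0.2]
opening: 0.0209
```

```bash
python3 - <<'E'
from h import *
st(); to(392,-110,165,-6.4);to(392,-110,78,-6.4)
E
```

```text
t 9.4 p [531.7 -35.4 165.9] r [-2.342e+00 -2.092e+00  2.000e-03] F [ 1.2 -0.4  0.2] op 20.9
to (392, -110, 165, -6.4) dp [ -89.9 -130.4    1.1] dr [-0.002 -0.    -0.001]
to (392, -110, 78, -6.4) dp [ -89.9 -130.3   88.1] dr [-0.002 -0.    -0.001]
```

>>> move_arm:
  targets:
    - {"fingers": 15,"dp": [-28,-40,0],"dr": [0,0,0]}
    - {"fingers": 15,"dp": [-56,-80,0],"dr": [0,0,0]}
    - {"fingers": 15,"dp": [-84,-120,0],"dr": [0,0,0]}
    - {"fingers": 15,"dp": [-90,-130,20],"dr": [0,0,0]}
    - {"fingers": 15,"dp": [-90,-130,60],"dr": [0,0,0]}
    - {"fingers": 15,"dp": [-90,-130,88],"dr": [0,0,0]}
    - {"fingers": 15,"dp": [-90,-130,88],"dr": [0,0,0]}
    - {"fingers": 40,"dp": [-90,-130,88],"dr": [0,0,0]}
    - {"fingers": 40,"dp": [-90,-130,88],"dr": [0,0,0]}
    - {"fingers": 40,"dp": [-90,-130,45],"dr": [0,0,0]}

```text
time_s: 10.4
ee_pos: [0.3915, -0.1095, 0.118]
eef_rot: [-2.338, -2.087, 0.005]
force: [0.4, -0.1, 0.8]
opening: 0.0401
```

```bash
python3 - <<'E'
from h import *
st(); to(392,-110,190,-6.4); to(544,76,170,-6.4)
E
```

```text
t 10.4 p [ 391.5 -109.5  118. ] r [-2.338 -2.087  0.005] F [ 0.4 -0.1  0.8] op 40.1
to (392, -110, 190, -6.4) dp [ -0.2   0.  -72. ] dr [-0.008 -0.003 -0.001]
to (544, 76, 170, -6.4) dp [201.7 130.3 -52.4] dr [-0.008 -0.003 -0.001]
```

>>> move_arm:
  targets:
    - {"fingers": 36,"dp": [0,0,-45],"dr": [-0.008,-0.003,0]}
    - {"fingers": 36,"dp": [10,7,-70],"dr": [-0.008,-0.003,0]}
    - {"fingers": 36,"dp": [50,33,-70],"dr": [-0.008,-0.003,0]}
    - {"fingers": 36,"dp": [90,59,-70],"dr": [-0.008,-0.003,0]}
    - {"fingers": 36,"dp": [130,85,-70],"dr": [-0.008,-0.003,0]}
    - {"fingers": 36,"dp": [170,111,-70],"dr": [-0.008,-0.003,0]}
    - {"fingers": 36,"dp": [202,130,-65],"dr": [-0.008,-0.003,0]}
    - {"fingers": 36,"dp": [202,130,-30],"dr": [-0.008,-0.003,0]}
    - {"fingers": 36,"dp": [202,130,-10],"dr": [-0.008,-0.003,0]}
    - {"fingers": 36,"dp": [202,130,-10],"dr": [-0.008,-0.003,0]}

```text
time_s: 11.4
ee_pos: [0.5436, 0.0763, 0.128]
eef_rot: [2.339, 2.091, -0.001]
force: [-0.5, 0.2, 0.7]
opening: 0.0365
```

```bash
python3 - <<'E'
exec(open('v.py').read()); to(544,76,48,-6.4)
E
```

```text
t 11.4 p [543.6  76.3 128. ] r [ 2.339e+00  2.091e+00 -1.000e-03] F [-0.5  0.2  0.7] op 36.5
[592. 222.] 2013 [721.8  67.5] [173.1   3.9]
[322. 256.] 767 [544.8  72.2] [21.3 22.1]
[ 60. 274.] 667 [362.6  78.7] [20.7 21.3]
[311. 317.] 2332 [528.3  22.8] [48.2 36.4]
[ 80. 346.] 475 [357.5  21.7] [22.3 17.4]
top [512. 233.] 116 [ 484.4 -295.3] [71.2 13.3]
top [345. 245.] 49 [4.667e+02 4.000e-01] [32.9  9.1]
top [460. 284.] 120 [ 394.9 -195.5] [21.7 20.7]
top [407. 286.] 116 [ 391.9 -104.4] [20.9 21.4]
top [433. 287.] 111 [ 391.1 -148.3] [20.  21.1]
top [622. 413.] 52 [ 185.6 -437.4] [32.2 10.1]
to (544, 76, 48, -6.4) dp [ 0.3 -1.8 82.6] dr [ 0.008  0.003 -0.001]
```

>>> move_arm:
  targets:
    - {"fingers": 36,"dp": [0,-0.5,45],"dr": [0.006,0.002,0]}
    - {"fingers": 36,"dp": [0,-0.5,72],"dr": [0.006,0.002,0]}
    - {"fingers": 36,"dp": [0,-0.5,80],"dr": [0.006,0.002,0]}
    - {"fingers": 36,"dp": [0,-0.5,80],"dr": [0.006,0.002,0]}
    - {"fingers": 15,"dp": [0,-0.5,80],"dr": [0.006,0.002,0]}
    - {"fingers": 15,"dp": [0,-0.5,80],"dr": [0.006,0.002,0]}
    - {"fingers": 15,"dp": [0,-0.5,80],"dr": [0.006,0.002,0]}
    - {"fingers": 15,"dp": [0,-0.5,40],"dr": [0.006,0.002,0]}
    - {"fingers": 15,"dp": [0,-0.5,0],"dr": [0.006,0.002,0]}
    - {"fingers": 15,"dp": [0,-0.5,-50],"dr": [0.006,0.002,0]}

```text
time_s: 12.5
ee_pos: [0.543, 0.0761, 0.1801]
eef_rot: [-2.343, -2.092, 0.003]
force: [0.9, -0.4, -0.3]
opening: 0.0201
```

```bash
python3 - <<'E'
from h import *
st(); to(415,-172,185,-6.4);to(415,-172,80,-6.4)
E
```

```text
t 12.5 p [543.   76.1 180.1] r [-2.343 -2.092  0.003] F [ 0.9 -0.4 -0.3] op 20.1
to (415, -172, 185, -6.4) dp [-261.   -99.2   -4.4] dr [-0.002  0.001 -0.001]
to (415, -172, 80, -6.4) dp [-260.9  -99.   100.6] dr [-0.002  0.001 -0.001]
```

>>> move_arm:
  targets:
    - {"fingers": 15,"dp": [-40,-15,-5],"dr": [0,0,0]}
    - {"fingers": 15,"dp": [-85,-32,-5],"dr": [0,0,0]}
    - {"fingers": 15,"dp": [-130,-49,-5],"dr": [0,0,0]}
    - {"fingers": 15,"dp": [-175,-65,-5],"dr": [0,0,0]}
    - {"fingers": 15,"dp": [-220,-82,-5],"dr": [0,0,0]}
    - {"fingers": 15,"dp": [-260,-96,0],"dr": [0,0,0]}
    - {"fingers": 15,"dp": [-260.5,-96,45],"dr": [0,0,0]}
    - {"fingers": 15,"dp": [-260.5,-96,90],"dr": [0,0,0]}
    - {"fingers": 15,"dp": [-260.5,-96,98],"dr": [0,0,0]}
    - {"fingers": 15,"dp": [-260.5,-96,98],"dr": [0,0,0]}

```text
time_s: 13.5
ee_pos: [0.419, -0.1719, 0.0812]
eef_rot: [-2.342, -2.092, 0.002]
force: [0.4, -0.1, 0.3]
opening: 0.0203
```

>>> move_arm:
  targets:
    - {"fingers": 36,"dp": [0,0,0],"dr": [0,0,0]}
    - {"fingers": 36,"dp": [0,0,0],"dr": [0,0,0]}
    - {"fingers": 36,"dp": [0,0,-40],"dr": [0,0,0]}
    - {"fingers": 36,"dp": [0,0,-80],"dr": [0,0,0]}
    - {"fingers": 36,"dp": [0,0,-105],"dr": [0,0,0]}
    - {"fingers": 36,"dp": [40,20,-105],"dr": [0,0,0]}
    - {"fingers": 36,"dp": [80,40,-105],"dr": [0,0,0]}
    - {"fingers": 36,"dp": [120,60,-105],"dr": [0,0,0]}
    - {"fingers": 36,"dp": [160,90,-105],"dr": [0,0,0]}
    - {"fingers": 36,"dp": [180,118,-105],"dr": [0,0,0]}

```text
time_s: 14.5
ee_pos: [0.5578, -0.0031, 0.1879]
eef_rot: [2.338, 2.094, 0.002]
force: [1.3, -1.0, 0.6]
opening: 0.0361
```

```bash
python3 - <<'E'
exec(open('v.py').read())
w=snap('wrist','w2.png');P=pts(w);I=w['image'].astype(int)
reg=lambda x0,x1,y0,y1,z0,z1:(P[...,0]>x0)&(P[...,0]<x1)&(P[...,1]>y0)&(P[...,1]<y1)&(P[...,2]>z0)&(P[...,2]<z1)
for nm,m in dict(knob=reg(.48,.54,0,.06,.096,.106),tab=reg(.45,.49,0,.06,.09,.1),plate=reg(.45,.5,-.04,.1,.053,.058)).items():
    p=P[m]
    if len(p)<10: print(nm,len(p));continue
    r=cv2.minAreaRect((p[:,:2]*1e3).astype(np.float32)); print(nm,len(p),np.round(r[0],1),np.round(r[1],1),round(r[2],1),p[:,2].mean())
to(513.5,24.5,140,-6.4)
E
```

```text
t 14.5 p [557.8  -3.1 187.9] r [2.338e+00 2.094e+00 2.000e-03] F [ 1.3 -1.   0.6] op 36.1
[512. 151.] 1401 [709.   19.6] [254.7   2.7]
[261. 198.] 3875 [507.9  24.8] [47.9 76.4]
top [514. 234.] 111 [ 481.8 -296.2] [70.6  7.2]
top [447. 271.] 109 [ 419.1 -173.8] [21.3 21.7]
top [460. 284.] 115 [ 395.7 -195.5] [21.1 21.8]
top [407. 287.] 110 [ 391.6 -104.3] [20.1 21.9]
top [433. 287.] 110 [ 391.3 -148.8] [21.1 22.2]
top [628. 420.] 34 [ 172.6 -446.1] [28.9  8.2]
knob 619 [513.4  24.1] [20.6 19.5] 37.7 0.09942738279105354
tab 563 [472.5  29.3] [23.3 12.4] 82.2 0.09512149171423305
plate 928 [481.9  27.8] [94.1 29.7] 83.2 0.05420347505129354
to (513.5, 24.5, 140, -6.4) dp [ 24.7 -47.1  46.8] dr [0.002 0.001 0.002]
```

>>> move_arm:
  targets:
    - {"fingers": 40,"dp": [5,-8,0],"dr": [0,0,-0.14]}
    - {"fingers": 40,"dp": [10,-16,0],"dr": [0,0,-0.28]}
    - {"fingers": 40,"dp": [15,-24,0],"dr": [0,0,-0.42]}
    - {"fingers": 40,"dp": [20,-32,0],"dr": [0,0,-0.56]}
    - {"fingers": 40,"dp": [24,-40,10],"dr": [0,0,-0.7]}
    - {"fingers": 40,"dp": [24.5,-47,30],"dr": [0,0,-0.84]}
    - {"fingers": 40,"dp": [24.5,-47,50],"dr": [0,0,-0.98]}
    - {"fingers": 40,"dp": [24.5,-47,65],"dr": [0,0,-1.05]}
    - {"fingers": 40,"dp": [24.5,-47,65],"dr": [0,0,-1.05]}
    - {"fingers": 40,"dp": [24.5,-47,65],"dr": [0,0,-1.05]}

```text
time_s: 15.65
ee_pos: [0.5125, 0.0227, 0.122]
eef_rot: [0.983, 2.983, -0.002]
force: [-0.1, 0.1, 0.9]
opening: 0.04
```

```bash
python3 - <<'E'
from h import *
st(); to(513.4,24.3,84.5,53)
E
```

```text
t 15.65 p [512.5  22.7 122. ] r [ 9.830e-01  2.983e+00 -2.000e-03] F [-0.1  0.1  0.9] op 40.0
to (513.4, 24.3, 84.5, 53) dp [ 0.3  1.9 37.5] dr [-0.001  0.002  0.009]
```

>>> move_arm:
  targets:
    - {"fingers": 40,"dp": [0.3,1.9,20],"dr": [0,0,0]}
    - {"fingers": 40,"dp": [0.3,1.9,37.5],"dr": [0,0,0]}
    - {"fingers": 40,"dp": [0.3,1.9,37.5],"dr": [0,0,0]}
    - {"fingers": 10,"dp": [0.3,1.9,37.5],"dr": [0,0,0]}
    - {"fingers": 10,"dp": [0.3,1.9,37.5],"dr": [0,0,0]}
    - {"fingers": 10,"dp": [0.3,1.9,37.5],"dr": [0,0,0]}
    - {"fingers": 10,"dp": [0.3,1.9,34.5],"dr": [0,0,0]}
    - {"fingers": 10,"dp": [0.3,1.9,31.5],"dr": [0,0,0]}
    - {"fingers": 10,"dp": [0.3,1.9,29.5],"dr": [0,0,0]}
    - {"fingers": 10,"dp": [0.3,1.9,29.5],"dr": [0,0,0]}
  grip_force: 25

```text
time_s: 16.65
ee_pos: [0.5139, 0.0246, 0.0918]
eef_rot: [0.979, 2.984, -0.002]
force: [1.7, -3.6, -0.8]
opening: 0.0232
```

```bash
python3 - <<'E'
from h import *
st()
E
```

```text
t 16.65 p [513.9  24.6  91.8] r [ 9.790e-01  2.984e+00 -2.000e-03] F [ 1.7 -3.6 -0.8] op 23.2
```

>>> move_arm:
  targets:
    - {"fingers": 10,"dp": [0,0,-1],"dr": [0,0,0]}
    - {"fingers": 10,"dp": [0,0,-1.5],"dr": [0,0,0]}
    - {"fingers": 10,"dp": [0,0,-2],"dr": [0,0,0]}
    - {"fingers": 10,"dp": [0,0,-2.5],"dr": [0,0,0]}
    - {"fingers": 10,"dp": [0,0,-3],"dr": [0,0,0]}
    - {"fingers": 10,"dp": [0,0,-3],"dr": [0,0,0]}
    - {"fingers": 10,"dp": [0,0,-3],"dr": [0,0,0]}
    - {"fingers": 10,"dp": [0,0,-3],"dr": [0,0,0]}
    - {"fingers": 10,"dp": [0,0,-3],"dr": [0,0,0]}
    - {"fingers": 10,"dp": [0,0,-3],"dr": [0,0,0]}

```text
time_s: 17.65
ee_pos: [0.5138, 0.0247, 0.0944]
eef_rot: [0.979, 2.984, -0.002]
force: [3.3, -3.8, -4.0]
opening: 0.0233
```

```bash
python3 - <<'E'
from h import *
st()
w=snap('wrist','w3.png')
P=pts(snap('side'));
m=(P[...,0]>.49)&(P[...,0]<.54)&(P[...,1]>0)&(P[...,1]<.05)&(P[...,2]>.065); print('side max z',np.sort(P[m][:,2])[-20:].round(4))
E
```

```text
t 17.65 p [513.8  24.7  94.4] r [ 9.790e-01  2.984e+00 -2.000e-03] F [ 3.3 -3.8 -4. ] op 23.3
side max z [0.3115 0.3116 0.3117 0.3117 0.3117 0.3118 0.3118 0.3118 0.3119 0.3119
 0.312  0.312  0.312  0.312  0.3121 0.3122 0.3122 0.3123 0.3123 0.3123]
```

View pics/w3.png

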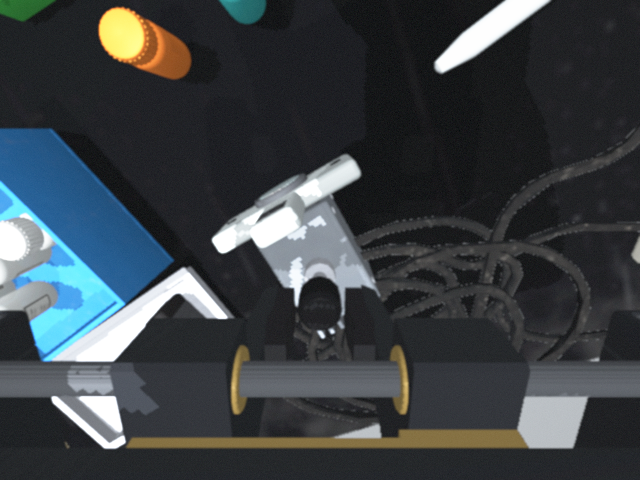

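The wrist view shows the knob held at (320,300) with the stem visible below it. The lift so far is about 10 mm. I'll nudge up a little more to confirm the stop.

>>> move_arm:
  targets:
    - {"fingers": 10,"dp": [0,0,-0.5],"dr": [0,0,0]}
    - {"fingers": 10,"dp": [0,0,-1],"dr": [0,0,0]}
    - {"fingers": 10,"dp": [0,0,-1.5],"dr": [0,0,0]}
    - {"fingers": 10,"dp": [0,0,-1.5],"dr": [0,0,0]}
    - {"fingers": 10,"dp": [0,0,-1.5],"dr": [0,0,0]}
    - {"fingers": 10,"dp": [0,0,-1.5],"dr": [0,0,0]}
    - {"fingers": 10,"dp": [0,0,-1.5],"dr": [0,0,0]}
    - {"fingers": 10,"dp": [0,0,-1.5],"dr": [0,0,0]}
    - {"fingers": 10,"dp": [0,0,-1.5],"dr": [0,0,0]}
    - {"fingers": 10,"dp": [0,0,-1.5],"dr": [0,0,0]}

```text
time_s: 18.75
ee_pos: [0.5136, 0.0247, 0.0951]
eef_rot: [-0.979, -2.985, 0.002]
force: [5.6, -4.1, -12.4]
opening: 0.023
```

```bash
python3 - <<'E'
from h import *
st()
E
```

```text
t 18.75 p [513.6  24.7  95.1] r [-9.790e-01 -2.985e+00  2.000e-03] F [  5.6  -4.1 -12.4] op 23.0
```

>>> move_arm:
  targets:
    - {"fingers": 10,"dp": [0,0,1.5],"dr": [0,0,0]}
    - {"fingers": 45,"dp": [0,0,1.5],"dr": [0,0,0]}
    - {"fingers": 45,"dp": [0,0,1.5],"dr": [0,0,0]}
    - {"fingers": 45,"dp": [0,0,-40],"dr": [0,0,0]}
    - {"fingers": 45,"dp": [0,0,-85],"dr": [0,0,0.14]}
    - {"fingers": 45,"dp": [-20,-31,-85],"dr": [0,0,0.28]}
    - {"fingers": 45,"dp": [-43,-66,-85],"dr": [0,0,0.42]}
    - {"fingers": 45,"dp": [-66,-101,-80],"dr": [0,0,0.56]}
    - {"fingers": 45,"dp": [-66,-101,-80],"dr": [0,0,0.7]}
    - {"fingers": 45,"dp": [-66,-101,-80],"dr": [0,0,0.84]}

```text
time_s: 19.75
ee_pos: [0.5063, -0.0962, 0.1759]
eef_rot: [-2.12, -2.317, 0.001]
force: [0.2, 0.8, -0.7]
opening: 0.0451
```

```bash
python3 - <<'E'
from h import *
st(); w=snap('wrist','w4.png');P=pts(w)
reg=lambda x0,x1,y0,y1,z0,z1:(P[...,0]>x0)&(P[...,0]<x1)&(P[...,1]>y0)&(P[...,1]<y1)&(P[...,2]>z0)&(P[...,2]<z1)
for nm,m in dict(knob=reg(.48,.54,0,.06,.103,.115),handle=reg(.47,.54,-.13,-.06,.09,.1),head=reg(.46,.56,-.13,-.06,.033,.04),tray=reg(.44,.6,-.25,-.05,.0115,.016)).items():
    p=P[m]
    if len(p)<10: print(nm,len(p));continue
    r=cv2.minAreaRect((p[:,:2]*1e3).astype(np.float32)); print(nm,len(p),np.round(r[0],1),np.round(r[1],1),round(r[2],1),p[:,2].mean())
E
```

```text
t 19.75 p [506.3 -96.2 175.9] r [-2.120e+00 -2.317e+00  1.000e-03] F [ 0.2  0.8 -0.7] op 45.1
knob 1120 [513.2  23.9] [19.8 20.4] 7.6 0.10898620433008124
handle 490 [506.1 -96.4] [16.8 18. ] 10.2 0.0929207827003251
head 805 [ 495.5 -102.4] [70.6 52.9] 0.2 0.0358871774843515
tray 3241 [ 500.  -153.2] [172.6 123.7] 88.0 0.013248252686433577
```

View pics/w4.png

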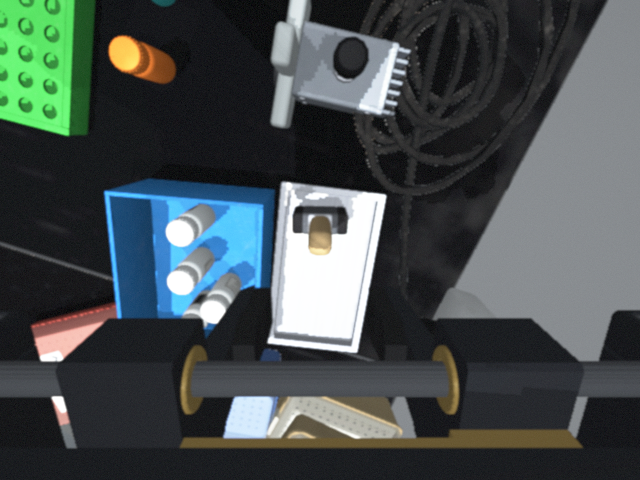

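The wrist view shows the mallet in the tray, head at (320,220) and handle at (320,240). The knob top now reads 109 mm, up from 99.4, so the plunger is up. Vials are in the bin at (185,225), (190,270), (215,300), and the fourth is partly hidden at (195,310).

>>> move_arm:
  targets:
    - {"fingers": 45,"dp": [0,0,45],"dr": [0,0,0]}
    - {"fingers": 45,"dp": [0,0,90],"dr": [0,0,0]}
    - {"fingers": 45,"dp": [0,0,109],"dr": [0,0,0]}
    - {"fingers": 45,"dp": [0,0,109],"dr": [0,0,0]}
    - {"fingers": 8,"dp": [0,0,109],"dr": [0,0,0]}
    - {"fingers": 8,"dp": [0,0,109],"dr": [0,0,0]}
    - {"fingers": 8,"dp": [0,0,109],"dr": [0,0,0]}
    - {"fingers": 8,"dp": [0,0,109],"dr": [0,0,0]}
    - {"fingers": 8,"dp": [0,0,90],"dr": [0,0,0]}
    - {"fingers": 8,"dp": [0,0,50],"dr": [0,0,0]}
  grip_force: 45

```text
time_s: 20.8
ee_pos: [0.5054, -0.095, 0.1248]
eef_rot: [-2.108, -2.323, 0.004]
force: [0.8, 0.6, -1.6]
opening: 0.0179
```

```bash
python3 - <<'E'
from h import *
st()
# lamp frame
yaw=np.radians(-6.9); X=np.array([np.cos(yaw),np.sin(yaw)]); Y=np.array([-X[1],X[0]])
knob=np.array([513.3,24.0]); O=knob-35*X; print('origin',O, 'tab pred',O-6.5*X)
for nm,lx,ly in (('L-high',35,39),('R-high',35,-39)):
    p=O+lx*X+ly*Y; print(nm,p.round(1)); to(*p,195,-6.9); to(*p,83,-6.9)
E
```

```text
t 20.8 p [505.4 -95.  124.8] r [-2.108 -2.323  0.004] F [ 0.8  0.6 -1.6] op 17.9
origin [478.55349303  28.20478936] tab pred [472.10057031  28.98567881]
L-high [518.   62.7]
to (np.float64(517.9853367145512), np.float64(62.717536335248376), 195, -6.9) dp [155.9  27.4 -70.1] dr [-0.006 -0.001  0.217]
to (np.float64(517.9853367145512), np.float64(62.717536335248376), 83, -6.9) dp [155.7  28.   41.9] dr [-0.006 -0.001  0.217]
R-high [508.6 -14.7]
to (np.float64(508.6146632854487), np.float64(-14.717536335248376), 195, -6.9) dp [ 79.8  10.6 -70.1] dr [-0.006 -0.001  0.217]
to (np.float64(508.6146632854487), np.float64(-14.717536335248376), 83, -6.9) dp [79.5 11.2 41.9] dr [-0.006 -0.001  0.217]
```

>>> move_arm:
  targets:
    - {"fingers": 8,"dp": [0,0,0],"dr": [-0.003,0,0.1]}
    - {"fingers": 8,"dp": [20,3,0],"dr": [-0.006,0,0.217]}
    - {"fingers": 8,"dp": [45,8,0],"dr": [-0.006,0,0.217]}
    - {"fingers": 8,"dp": [70,12,0],"dr": [-0.006,0,0.217]}
    - {"fingers": 8,"dp": [79,13,0],"dr": [-0.006,0,0.217]}
    - {"fingers": 8,"dp": [79,13,20],"dr": [-0.006,0,0.217]}
    - {"fingers": 8,"dp": [79,13,42],"dr": [-0.006,0,0.217]}
    - {"fingers": 8,"dp": [79,13,42],"dr": [-0.006,0,0.217]}
    - {"fingers": 8,"dp": [79,13,42],"dr": [-0.006,0,0.217]}
    - {"fingers": 8,"dp": [79,13,42],"dr": [-0.006,0,0.217]}

```text
time_s: 21.8
ee_pos: [0.5127, -0.0161, 0.085]
eef_rot: [2.346, 2.08, 0.007]
force: [0.1, 0.1, -1.8]
opening: 0.0178
```

```bash
cat > lf.py <<'E'
from h import *
yaw=np.radians(-6.9); X=np.array([np.cos(yaw),np.sin(yaw)]); Y=np.array([-X[1],X[0]]); O=np.array([478.6,28.2])
def lam():
    s=st(); p=np.array(s['ee_pos'][:2])*1e3-O; F=np.array(s['force'][:2])
    print('lamp frame TCP x %.1f y %.1f  Fx %.1f Fy %.1f'%(p@X,p@Y,F@X,F@Y), 'heading',np.degrees(np.arctan2(*R.from_rotvec(s['eef_rot']).as_matrix()[[1,0],1])).round(1)); return s
def tolam(lx,ly,z): p=O+lx*X+ly*Y; to(*p.round(1),z,-6.9)
def cell():
    for n in ('wrist','top','side'):
        P=pts(snap(n)); D=P[...,:2]*1e3-O; x=D@X; y=D@Y; z=P[...,2]
        m=(x>-60)&(x<8)&(abs(y)<15)&(z>.075)&(z<.1)
        t=(z>.0945)&m
        if t.sum()>15:
            r=cv2.minAreaRect(np.stack([x[t],y[t]],1).astype(np.float32)); print(n,'tab c',np.round(r[0],1),np.round(r[1],1),round(r[2],1),'n',t.sum(),'x med',np.median(x[t]).round(1),'z',z[t].mean().round(4))
        e=(z>.0535)&(z<.058)&(x>-60)&(x<5)
        L=e&(y>26)&(y<47); Q=e&(y<-26)&(y>-47)
        print('  ears L x %s R x %s'%tuple((round(float(np.median(x[k])),1),int(k.sum())) if k.sum()>8 else None for k in (L,Q)))
E
python3 - <<'E'
from lf import *
lam(); cell(); s=snap('side'); cv2.imwrite('pics/s5.png',cv2.resize(s['image'][180:330,230:430,::-1],None,fx=4,fy=4))
tolam(37,-39,83)
E
```

```text
t 21.8 p [512.7 -16.1  85. ] r [2.346 2.08  0.007] F [ 0.1  0.1 -1.8] op 17.8
lamp frame TCP x 39.2 y -39.9  Fx 0.1 Fy 0.1 heading -6.9
wrist tab c [-6.3  0.3] [23.4 11.3] 89.5 n 1250 x med -6.1 z 0.0959
  ears L x (-6.4, 635) R x (-6.2, 427)
  ears L x None R x None
side tab c [-5.8 -3.1] [21.5 11.6] 83.8 n 53 x med -6.3 z 0.0967
  ears L x (-6.3, 32) R x (-6.4, 47)
to (np.float64(510.6), np.float64(-15.0), 83, -6.9) dp [ 0.7 -1.9  1.6] dr [0.007 0.001 0.   ]
```

View pics/s5.png

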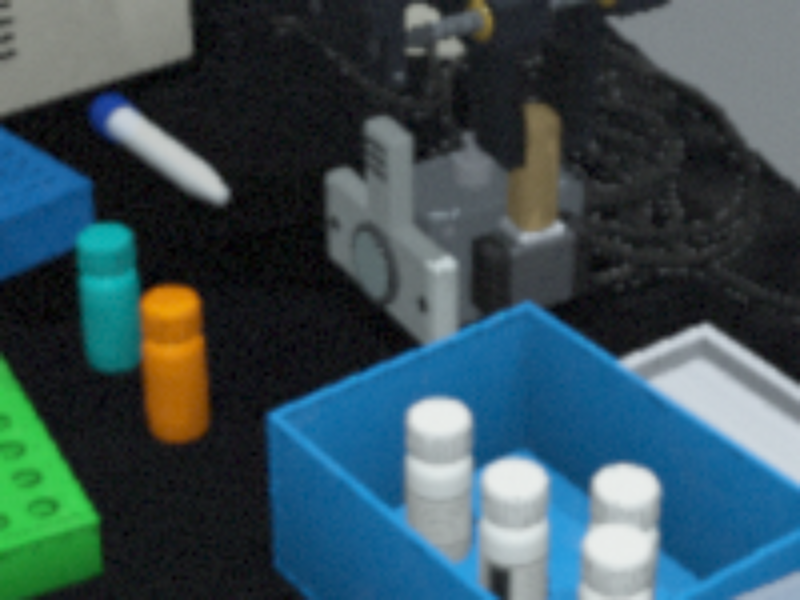

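The side crop shows the mallet head beside the lamp, behind the right ear, clear of the side wall. All four vials stand in the bin. The wrist-camera measurement gives the tab at x = -6.3, which means seated. First light tap on the right ear, ending with a hold so I can read the force.

>>> move_arm:
  targets:
    - {"fingers": 8,"dp": [0,-6,1],"dr": [0.005,0,0]}
    - {"fingers": 8,"dp": [0,-12,1],"dr": [0.005,0,0]}
    - {"fingers": 8,"dp": [0,-14,1],"dr": [0.005,0,0]}
    - {"fingers": 8,"dp": [0,-15,1],"dr": [0.005,0,0]}
    - {"fingers": 8,"dp": [0,-16,1],"dr": [0.005,0,0]}
    - {"fingers": 8,"dp": [0,-17,1],"dr": [0.005,0,0]}
    - {"fingers": 8,"dp": [0,-18,1],"dr": [0.005,0,0]}
    - {"fingers": 8,"dp": [0,-18,1],"dr": [0.005,0,0]}
    - {"fingers": 8,"dp": [0,-18,1],"dr": [0.005,0,0]}
    - {"fingers": 8,"dp": [0,-18,1],"dr": [0.005,0,0]}

```text
time_s: 23.0
ee_pos: [0.4967, -0.0138, 0.0835]
eef_rot: [2.347, 2.08, 0.007]
force: [9.7, 1.5, -6.6]
opening: 0.0176
```

```bash
python3 - <<'E'
from lf import *
lam(); cell()
E
```

```text
t 23.0 p [496.7 -13.8  83.5] r [2.347 2.08  0.007] F [ 9.7  1.5 -6.6] op 17.6
lamp frame TCP x 23.0 y -39.6  Fx 9.4 Fy 2.7 heading -6.9
wrist tab c [-6.9  0.6] [23.2 11.4] 88.0 n 1266 x med -6.8 z 0.0958
  ears L x (-5.7, 589) R x (-7.7, 451)
  ears L x None R x None
side tab c [-6.4 -1.3] [23.3 11. ] 88.0 n 54 x med -7.0 z 0.0966
  ears L x (-5.6, 30) R x (-7.1, 48)
```

>>> move_arm:
  targets:
    - {"fingers": 8,"dp": [0,-0.5,0],"dr": [0,0,0]}
    - {"fingers": 8,"dp": [0,-1,0],"dr": [0,0,0]}
    - {"fingers": 8,"dp": [0,-1.5,0],"dr": [0,0,0]}
    - {"fingers": 8,"dp": [0,-2,0],"dr": [0,0,0]}
    - {"fingers": 8,"dp": [0,-2.5,0],"dr": [0,0,0]}
    - {"fingers": 8,"dp": [0,-3,0],"dr": [0,0,0]}
    - {"fingers": 8,"dp": [0,-3.5,0],"dr": [0,0,0]}
    - {"fingers": 8,"dp": [0,-3.5,0],"dr": [0,0,0]}
    - {"fingers": 8,"dp": [0,-3.5,0],"dr": [0,0,0]}
    - {"fingers": 8,"dp": [0,-3.5,0],"dr": [0,0,0]}

```text
time_s: 24.15
ee_pos: [0.4948, -0.0135, 0.084]
eef_rot: [2.346, 2.077, 0.012]
force: [13.7, 1.9, -7.1]
opening: 0.0175
```

```bash
python3 - <<'E'
from lf import *
lam(); cell(); tolam(37,-39,185); tolam(37,39,185)
E
```

```text
t 24.15 p [494.8 -13.5  84. ] r [2.346 2.077 0.012] F [13.7  1.9 -7.1] op 17.5
lamp frame TCP x 21.1 y -39.5  Fx 13.4 Fy 3.6 heading -6.9
wrist tab c [-7.4  0.9] [22.9 11.3] 87.2 n 1247 x med -7.3 z 0.0958
  ears L x (-5.7, 613) R x (-8.8, 451)
  ears L x None R x None
side tab c [-6.6 -1.8] [23.6 10.9] 88.1 n 52 x med -8.1 z 0.0966
  ears L x (-5.5, 28) R x (-9.2, 43)
to (np.float64(510.6), np.float64(-15.0), 185, -6.9) dp [   0.5   17.  -100.9] dr [ 0.011 -0.    -0.001]
to (np.float64(520.0), np.float64(62.5), 185, -6.9) dp [  78.5   17.  -100.9] dr [ 0.011 -0.    -0.001]
```

>>> move_arm:
  targets:
    - {"fingers": 8,"dp": [0,-1,0],"dr": [0,0,0]}
    - {"fingers": 8,"dp": [0,-2,0],"dr": [0,0,0]}
    - {"fingers": 8,"dp": [0,-3,0],"dr": [0,0,0]}
    - {"fingers": 8,"dp": [0,-3,0],"dr": [0,0,0]}
    - {"fingers": 8,"dp": [0,-3,0],"dr": [0,0,0]}
    - {"fingers": 8,"dp": [0,-3,0],"dr": [0,0,0]}
    - {"fingers": 8,"dp": [0,-3,0],"dr": [0,0,0]}
    - {"fingers": 8,"dp": [0,-3,0],"dr": [0,0,0]}
    - {"fingers": 8,"dp": [0,-3,0],"dr": [0,0,0]}
    - {"fingers": 8,"dp": [0,-3,0],"dr": [0,0,0]}

```text
time_s: 25.3
ee_pos: [0.4933, -0.0136, 0.0846]
eef_rot: [2.343, 2.075, 0.016]
force: [17.7, 1.9, -5.0]
opening: 0.0174
```

```bash
python3 - <<'E'
from lf import *
lam(); cell(); 
E
```

```text
t 25.3 p [493.3 -13.6  84.6] r [2.343 2.075 0.016] F [17.7  1.9 -5. ] op 17.4
lamp frame TCP x 19.6 y -39.7  Fx 17.3 Fy 4.0 heading -7.0
wrist tab c [-7.5  1. ] [23.4 11.5] 86.9 n 1233 x med -7.4 z 0.0958
  ears L x (-5.6, 591) R x (-8.9, 399)
  ears L x None R x None
side tab c [-6.4 -2.1] [22.2 11.3] 87.3 n 53 x med -7.5 z 0.0964
  ears L x (-4.9, 29) R x (-8.9, 49)
```

>>> move_arm:
  targets:
    - {"fingers": 8,"dp": [0,23,0],"dr": [0,0,0]}
    - {"fingers": 8,"dp": [0,23,-45],"dr": [0,0,0]}
    - {"fingers": 8,"dp": [0,23,-90],"dr": [0,0,0]}
    - {"fingers": 8,"dp": [5,23,-102],"dr": [0,0,0]}
    - {"fingers": 8,"dp": [45,23,-102],"dr": [0,0,0]}
    - {"fingers": 8,"dp": [79,23,-102],"dr": [0,0,0]}
    - {"fingers": 8,"dp": [79,23,-90],"dr": [0,0,0]}
    - {"fingers": 8,"dp": [79,23,-50],"dr": [0,0,0]}
    - {"fingers": 8,"dp": [79,23,-10],"dr": [0,0,0]}
    - {"fingers": 8,"dp": [79,23,0],"dr": [0,0,0]}

```text
time_s: 26.45
ee_pos: [0.5177, 0.0631, 0.0795]
eef_rot: [-2.347, -2.081, 0.008]
force: [1.0, 0.4, -2.2]
opening: 0.0178
```

```bash
python3 - <<'E'
from lf import *
lam(); cell(); 
E
```

```text
t 26.45 p [517.7  63.1  79.5] r [-2.347 -2.081  0.008] F [ 1.   0.4 -2.2] op 17.8
lamp frame TCP x 34.6 y 39.4  Fx 1.0 Fy 0.6 heading -6.9
  ears L x (-5.6, 430) R x None
  ears L x None R x (-10.3, 57)
side tab c [-6.6 -0.8] [22.2 11.6] 87.2 n 52 x med -7.7 z 0.0967
  ears L x (-5.5, 37) R x (-8.3, 52)
```

>>> move_arm:
  targets:
    - {"fingers": 8,"dp": [0,-6,-3],"dr": [0,0,0]}
    - {"fingers": 8,"dp": [0,-9,-3],"dr": [0,0,0]}
    - {"fingers": 8,"dp": [0,-12,-3],"dr": [0,0,0]}
    - {"fingers": 8,"dp": [0,-14,-3],"dr": [0,0,0]}
    - {"fingers": 8,"dp": [0,-16,-3],"dr": [0,0,0]}
    - {"fingers": 8,"dp": [0,-18,-3],"dr": [0,0,0]}
    - {"fingers": 8,"dp": [0,-20,-3],"dr": [0,0,0]}
    - {"fingers": 8,"dp": [0,-21,-3],"dr": [0,0,0]}
    - {"fingers": 8,"dp": [0,-21,-3],"dr": [0,0,0]}
    - {"fingers": 8,"dp": [0,-21,-3],"dr": [0,0,0]}

```text
time_s: 27.6
ee_pos: [0.5035, 0.0645, 0.0876]
eef_rot: [2.343, 2.078, 0.012]
force: [12.4, -2.5, -2.4]
opening: 0.018
```

```bash
python3 - <<'E'
from lf import *
lam(); cell(); 
E
```

```text
t 27.6 p [503.5  64.5  87.6] r [2.343 2.078 0.012] F [12.4 -2.5 -2.4] op 18.0
lamp frame TCP x 20.4 y 39.0  Fx 12.6 Fy -1.0 heading -6.9
  ears L x (-4.6, 717) R x None
  ears L x None R x (-9.2, 51)
side tab c [-7.7 -2.2] [22.2 12.1] 87.5 n 53 x med -9.4 z 0.0964
  ears L x (-7.0, 47) R x (-6.8, 47)
```

>>> move_arm:
  targets:
    - {"fingers": 8,"dp": [0,-1,1],"dr": [0,0,0]}
    - {"fingers": 8,"dp": [0,-2,2],"dr": [0,0,0]}
    - {"fingers": 8,"dp": [0,-3,3],"dr": [0,0,0]}
    - {"fingers": 8,"dp": [0,-4,3],"dr": [0,0,0]}
    - {"fingers": 8,"dp": [0,-5,3],"dr": [0,0,0]}
    - {"fingers": 8,"dp": [0,-6,3],"dr": [0,0,0]}
    - {"fingers": 8,"dp": [0,-6,3],"dr": [0,0,0]}
    - {"fingers": 8,"dp": [0,-6,3],"dr": [0,0,0]}
    - {"fingers": 8,"dp": [0,-6,3],"dr": [0,0,0]}
    - {"fingers": 8,"dp": [0,-6,3],"dr": [0,0,0]}

```text
time_s: 28.75
ee_pos: [0.5011, 0.0649, 0.0864]
eef_rot: [2.338, 2.073, 0.023]
force: [19.1, -1.3, 5.9]
opening: 0.0176
```

```bash
sed -i 's/(z>.0535)&(z<.058)&(x>-60)&(x<5)/(z>.0535)\&(z<.058)\&(x>-60)\&(x<-1.5)/' lf.py; python3 - <<'E'
from lf import *
lam(); cell(); 
E
```

```text
t 28.75 p [501.1  64.9  86.4] r [2.338 2.073 0.023] F [19.1 -1.3  5.9] op 17.6
lamp frame TCP x 17.9 y 39.1  Fx 19.1 Fy 1.0 heading -6.9
  ears L x (-10.5, 155) R x None
  ears L x None R x (-10.0, 47)
side tab c [-10.9  -2.7] [24.  12.5] 84.9 n 52 x med -11.6 z 0.0962
  ears L x (-10.1, 30) R x (-7.9, 44)
```

>>> move_arm:
  targets:
    - {"fingers": 8,"dp": [0,24,0],"dr": [0,0,0]}
    - {"fingers": 8,"dp": [0,24,-45],"dr": [0,0,0]}
    - {"fingers": 8,"dp": [0,24,-90],"dr": [0,0,0]}
    - {"fingers": 8,"dp": [-5,24,-102],"dr": [0,0,0]}
    - {"fingers": 8,"dp": [-45,24,-102],"dr": [0,0,0]}
    - {"fingers": 8,"dp": [-78,24,-102],"dr": [0,0,0]}
    - {"fingers": 8,"dp": [-78,24,-90],"dr": [0,0,0]}
    - {"fingers": 8,"dp": [-78,24,-50],"dr": [0,0,0]}
    - {"fingers": 8,"dp": [-78,24,-10],"dr": [0,0,0]}
    - {"fingers": 8,"dp": [-78,24,1],"dr": [0,0,0]}
  grip_force: 60

```text
time_s: 29.9
ee_pos: [0.5053, -0.0138, 0.0783]
eef_rot: [-2.347, -2.08, 0.006]
force: [-0.5, -0.4, -1.1]
opening: 0.0175
```

```bash
python3 - <<'E'
from lf import *
lam(); cell(); s=snap('side'); cv2.imwrite('pics/s6.png',cv2.resize(s['image'][180:330,270:430,::-1],None,fx=4,fy=4))
E
```

```text
t 29.9 p [505.3 -13.8  78.3] r [-2.347 -2.08   0.006] F [-0.5 -0.4 -1.1] op 17.5
lamp frame TCP x 31.5 y -38.5  Fx -0.4 Fy -0.5 heading -6.9
wrist tab c [-10.9  -0.6] [11. 23.] 2.1 n 1191 x med -10.7 z 0.0956
  ears L x (-10.4, 388) R x (-8.2, 375)
  ears L x None R x None
side tab c [-10.3  -3.2] [12.6 22. ] 0.9 n 54 x med -10.9 z 0.0962
  ears L x (-11.3, 29) R x (-7.7, 45)
```

View pics/s6.png

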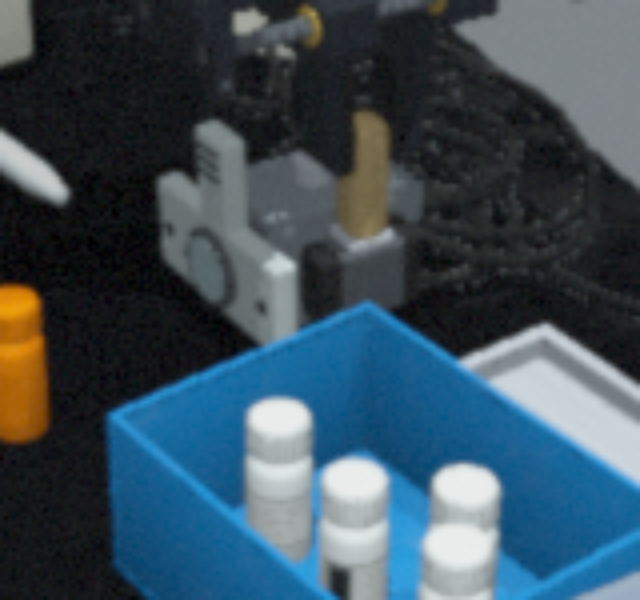

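The side crop shows the cell's gap opening and the mallet upright in the grip beside the lamp. The gap at mid is about 3.3 mm. Continuing with the right ear.

>>> move_arm:
  targets:
    - {"fingers": 8,"dp": [0,-6,-3],"dr": [0,0,0]}
    - {"fingers": 8,"dp": [0,-10,-3],"dr": [0,0,0]}
    - {"fingers": 8,"dp": [0,-12,-3],"dr": [0,0,0]}
    - {"fingers": 8,"dp": [0,-14,-3],"dr": [0,0,0]}
    - {"fingers": 8,"dp": [0,-16,-3],"dr": [0,0,0]}
    - {"fingers": 8,"dp": [0,-18,-3],"dr": [0,0,0]}
    - {"fingers": 8,"dp": [0,-20,-3],"dr": [0,0,0]}
    - {"fingers": 8,"dp": [0,-21,-3],"dr": [0,0,0]}
    - {"fingers": 8,"dp": [0,-21,-3],"dr": [0,0,0]}
    - {"fingers": 8,"dp": [0,-21,-3],"dr": [0,0,0]}

```text
time_s: 31.1
ee_pos: [0.4915, -0.0124, 0.0866]
eef_rot: [2.344, 2.076, 0.014]
force: [14.2, 0.4, -2.9]
opening: 0.0176
```

```bash
python3 - <<'E'
from lf import *
lam(); cell(); 
E
```

```text
t 31.1 p [491.5 -12.4  86.6] r [2.344 2.076 0.014] F [14.2  0.4 -2.9] op 17.6
lamp frame TCP x 17.7 y -38.7  Fx 14.1 Fy 2.1 heading -6.9
wrist tab c [-12.2   0.1] [11.4 22.6] 0.0 n 1050 x med -12.2 z 0.0955
  ears L x (-9.7, 421) R x (-10.5, 313)
  ears L x None R x None
side tab c [-12.3  -2.9] [23.  10.4] 84.2 n 49 x med -12.2 z 0.0963
  ears L x (-9.2, 29) R x (-10.2, 45)
```

>>> move_arm:
  targets:
    - {"fingers": 8,"dp": [0,-1.5,1],"dr": [0,0,0]}
    - {"fingers": 8,"dp": [0,-3,2],"dr": [0,0,0]}
    - {"fingers": 8,"dp": [0,-4.5,3],"dr": [0,0,0]}
    - {"fingers": 8,"dp": [0,-6,3],"dr": [0,0,0]}
    - {"fingers": 8,"dp": [0,-6,3],"dr": [0,0,0]}
    - {"fingers": 8,"dp": [0,-6,3],"dr": [0,0,0]}
    - {"fingers": 8,"dp": [0,-6,3],"dr": [0,0,0]}
    - {"fingers": 8,"dp": [0,-6,3],"dr": [0,0,0]}
    - {"fingers": 8,"dp": [0,-6,3],"dr": [0,0,0]}
    - {"fingers": 8,"dp": [0,-6,3],"dr": [0,0,0]}

```text
time_s: 32.25
ee_pos: [0.4897, -0.0128, 0.0859]
eef_rot: [2.338, 2.069, 0.024]
force: [22.2, -0.1, 8.4]
opening: 0.0178
```

```bash
python3 - <<'E'
from lf import *
lam(); cell(); 
E
```

```text
t 32.25 p [489.7 -12.8  85.9] r [2.338 2.069 0.024] F [22.2 -0.1  8.4] op 17.8
lamp frame TCP x 15.9 y -39.3  Fx 22.0 Fy 2.5 heading -7.0
wrist tab c [-14.1  -0.5] [22.4 10.9] 85.0 n 884 x med -13.6 z 0.0953
  ears L x (-10.1, 418) R x (-10.9, 72)
  ears L x None R x None
side tab c [-12.9  -2.6] [24.5 11. ] 84.8 n 46 x med -13.8 z 0.0958
  ears L x (-9.9, 30) R x (-11.8, 42)
```

>>> move_arm:
  targets:
    - {"fingers": 8,"dp": [0,27,0],"dr": [0,0,0]}
    - {"fingers": 8,"dp": [0,27,-45],"dr": [0,0,0]}
    - {"fingers": 8,"dp": [0,27,-90],"dr": [0,0,0]}
    - {"fingers": 8,"dp": [5,27,-104],"dr": [0,0,0]}
    - {"fingers": 8,"dp": [45,27,-104],"dr": [0,0,0]}
    - {"fingers": 8,"dp": [78,27,-104],"dr": [0,0,0]}
    - {"fingers": 8,"dp": [78,27,-90],"dr": [0,0,0]}
    - {"fingers": 8,"dp": [78,27,-50],"dr": [0,0,0]}
    - {"fingers": 8,"dp": [78,27,-5],"dr": [0,0,0]}
    - {"fingers": 8,"dp": [78,27,3],"dr": [0,0,0]}

```text
time_s: 33.4
ee_pos: [0.5143, 0.0635, 0.0752]
eef_rot: [-2.346, -2.081, 0.009]
force: [-0.7, -0.8, -1.5]
opening: 0.0182
```

```bash
sed -i 's/e=(z>.0535)/e=(z>.0515)/' lf.py; python3 - <<'E'
from lf import *
lam(); cell(); 
E
```

```text
t 33.4 p [514.3  63.5  75.2] r [-2.346 -2.081  0.009] F [-0.7 -0.8 -1.5] op 18.2
lamp frame TCP x 31.2 y 39.3  Fx -0.6 Fy -0.8 heading -6.9
  ears L x (-10.0, 705) R x None
  ears L x None R x (-14.2, 70)
side tab c [-12.4  -2.9] [11.  22.9] 1.2 n 45 x med -13.1 z 0.0966
  ears L x (-11.3, 43) R x (-11.8, 52)
```

>>> move_arm:
  targets:
    - {"fingers": 8,"dp": [0,-8,0],"dr": [0,0,0]}
    - {"fingers": 8,"dp": [0,-12,0],"dr": [0,0,0]}
    - {"fingers": 8,"dp": [0,-14,0],"dr": [0,0,0]}
    - {"fingers": 8,"dp": [0,-16,0],"dr": [0,0,0]}
    - {"fingers": 8,"dp": [0,-18,0],"dr": [0,0,0]}
    - {"fingers": 8,"dp": [0,-20,0],"dr": [0,0,0]}
    - {"fingers": 8,"dp": [0,-22,0],"dr": [0,0,0]}
    - {"fingers": 8,"dp": [0,-24,0],"dr": [0,0,0]}
    - {"fingers": 8,"dp": [0,-25,0],"dr": [0,0,0]}
    - {"fingers": 8,"dp": [0,-25,0],"dr": [0,0,0]}

```text
time_s: 34.55
ee_pos: [0.4974, 0.0648, 0.0807]
eef_rot: [2.341, 2.077, 0.013]
force: [14.3, -6.5, -5.2]
opening: 0.0176
```

```bash
python3 - <<'E'
from lf import *
lam(); cell(); 
E
```

```text
t 34.55 p [497.4  64.8  80.7] r [2.341 2.077 0.013] F [14.3 -6.5 -5.2] op 17.6
lamp frame TCP x 14.3 y 38.6  Fx 15.0 Fy -4.7 heading -6.9
  ears L x (-15.9, 563) R x (-8.7, 14)
  ears L x None R x (-12.3, 71)
side tab c [-14.6  -3.6] [22.9 10.9] 86.9 n 49 x med -15.0 z 0.0962
  ears L x (-16.6, 35) R x (-11.0, 54)
```

>>> move_arm:
  targets:
    - {"fingers": 8,"dp": [0,24,0],"dr": [0,0,0]}
    - {"fingers": 8,"dp": [0,24,-45],"dr": [0,0,0]}
    - {"fingers": 8,"dp": [0,24,-90],"dr": [0,0,0]}
    - {"fingers": 8,"dp": [-5,24,-108],"dr": [0,0,0]}
    - {"fingers": 8,"dp": [-45,24,-108],"dr": [0,0,0]}
    - {"fingers": 8,"dp": [-78,24,-108],"dr": [0,0,0]}
    - {"fingers": 8,"dp": [-78,24,-90],"dr": [0,0,0]}
    - {"fingers": 8,"dp": [-78,24,-50],"dr": [0,0,0]}
    - {"fingers": 8,"dp": [-78,24,-8],"dr": [0,0,0]}
    - {"fingers": 8,"dp": [-78,24,0],"dr": [0,0,0]}

```text
time_s: 35.7
ee_pos: [0.5042, -0.0135, 0.0756]
eef_rot: [-2.346, -2.08, 0.007]
force: [-0.7, 0.2, -1.2]
opening: 0.0172
```

```bash
python3 - <<'E'
from lf import *
lam(); cell(); 
E
```

```text
t 35.7 p [504.2 -13.5  75.6] r [-2.346 -2.08   0.007] F [-0.7  0.2 -1.2] op 17.2
lamp frame TCP x 30.5 y -38.3  Fx -0.7 Fy 0.1 heading -6.9
wrist tab c [-14.4  -2.3] [10.8 22.5] 3.5 n 1136 x med -14.2 z 0.0954
  ears L x (-14.5, 899) R x (-10.2, 691)
  ears L x None R x None
side tab c [-14.9  -2.8] [11.5 22.9] 5.7 n 44 x med -14.2 z 0.0963
  ears L x (-15.1, 37) R x (-11.2, 55)
```

>>> move_arm:
  targets:
    - {"fingers": 8,"dp": [0,-7,0],"dr": [0,0,0]}
    - {"fingers": 8,"dp": [0,-11,0],"dr": [0,0,0]}
    - {"fingers": 8,"dp": [0,-13,0],"dr": [0,0,0]}
    - {"fingers": 8,"dp": [0,-15,0],"dr": [0,0,0]}
    - {"fingers": 8,"dp": [0,-17,0],"dr": [0,0,0]}
    - {"fingers": 8,"dp": [0,-19,0],"dr": [0,0,0]}
    - {"fingers": 8,"dp": [0,-21,0],"dr": [0,0,0]}
    - {"fingers": 8,"dp": [0,-23,0],"dr": [0,0,0]}
    - {"fingers": 8,"dp": [0,-25,0],"dr": [0,0,0]}
    - {"fingers": 8,"dp": [0,-25,0],"dr": [0,0,0]}

```text
time_s: 36.85
ee_pos: [0.4871, -0.0113, 0.0809]
eef_rot: [2.345, 2.075, 0.017]
force: [16.5, 5.1, -3.4]
opening: 0.0173
```

```bash
python3 - <<'E'
from lf import *
lam(); cell(); 
E
```

```text
t 36.85 p [487.1 -11.3  80.9] r [2.345 2.075 0.017] F [16.5  5.1 -3.4] op 17.3
lamp frame TCP x 13.2 y -38.2  Fx 15.8 Fy 7.0 heading -7.0
wrist tab c [-16.5   0.8] [22.6 10.8] 87.3 n 1032 x med -16.3 z 0.0954
  ears L x (-13.0, 950) R x (-16.1, 622)
  ears L x None R x None
side tab c [-16.   -0.8] [10.  24.8] 0.3 n 50 x med -16.5 z 0.0961
  ears L x (-13.4, 37) R x (-16.5, 56)
```

>>> move_arm:
  targets:
    - {"fingers": 8,"dp": [0,-2,0],"dr": [0,0,0]}
    - {"fingers": 8,"dp": [0,24,0],"dr": [0,0,0]}
    - {"fingers": 8,"dp": [0,24,-45],"dr": [0,0,0]}
    - {"fingers": 8,"dp": [0,24,-90],"dr": [0,0,0]}
    - {"fingers": 8,"dp": [5,24,-106],"dr": [0,0,0]}
    - {"fingers": 8,"dp": [45,24,-106],"dr": [0,0,0]}
    - {"fingers": 8,"dp": [78,24,-106],"dr": [0,0,0]}
    - {"fingers": 8,"dp": [78,24,-70],"dr": [0,0,0]}
    - {"fingers": 8,"dp": [78,24,-25],"dr": [0,0,0]}
    - {"fingers": 8,"dp": [78,24,0],"dr": [0,0,0]}

```text
time_s: 38.0
ee_pos: [0.5135, 0.0639, 0.0765]
eef_rot: [-2.349, -2.084, 0.004]
force: [0.5, 0.1, -2.3]
opening: 0.0176
```

>>> move_arm:
  targets:
    - {"fingers": 8,"dp": [0,-7,0],"dr": [0,0,0]}
    - {"fingers": 8,"dp": [0,-11,0],"dr": [0,0,0]}
    - {"fingers": 8,"dp": [0,-13,0],"dr": [0,0,0]}
    - {"fingers": 8,"dp": [0,-15,0],"dr": [0,0,0]}
    - {"fingers": 8,"dp": [0,-17,0],"dr": [0,0,0]}
    - {"fingers": 8,"dp": [0,-19,0],"dr": [0,0,0]}
    - {"fingers": 8,"dp": [0,-21,0],"dr": [0,0,0]}
    - {"fingers": 8,"dp": [0,-23,0],"dr": [0,0,0]}
    - {"fingers": 8,"dp": [0,-25,0],"dr": [0,0,0]}
    - {"fingers": 8,"dp": [0,-26,0],"dr": [0,0,0]}

```text
time_s: 39.0
ee_pos: [0.4917, 0.0658, 0.0803]
eef_rot: [2.346, 2.08, 0.007]
force: [2.9, -2.4, -1.5]
opening: 0.0172
```

```bash
python3 - <<'E'
from lf import *
lam(); cell(); 
E
```

```text
t 39.0 p [491.7  65.8  80.3] r [2.346 2.08  0.007] F [ 2.9 -2.4 -1.5] op 17.2
lamp frame TCP x 8.5 y 38.9  Fx 3.2 Fy -2.1 heading -6.9
  ears L x (-23.3, 491) R x (-14.4, 27)
  ears L x None R x (-17.4, 74)
side tab c [-20.6  -3.4] [10.7 22.7] 1.9 n 42 x med -21.7 z 0.0959
  ears L x (-25.1, 32) R x (-17.0, 53)
```

Force fell to 3 N and the mid-plate gap is about 14 mm with the tilt past 4°, so the grips have let go. Now I return the mallet to the tray.

```bash
python3 - <<'E'
from lf import *
d=np.load('s0.npz'); P=d['tp'].reshape(-1,3)*1e3
m=(abs(P[:,2]-13.5)<1.5)&(P[:,0]>440)&(P[:,0]<570)&(P[:,1]<-55)&(P[:,1]>-250)
p=P[m]
# line fits for back wall (far x), left wall(+y), right wall
bk=p[(p[:,0]>540)&(p[:,1]<-75)&(p[:,1]>-225)]; print('back',len(bk),np.polyfit(bk[:,1],bk[:,0],1),bk[:,0].min(),bk[:,0].max())
for n,a,b in (('L',-80,-55),('R',-250,-222)):
    q=p[(p[:,1]>a)&(p[:,1]<b)&(p[:,0]>480)&(p[:,0]<540)]; print(n,len(q),np.polyfit(q[:,0],q[:,1],1) if len(q)>3 else '',q[:,1].min(),q[:,1].max(),q[:,1].mean())
to(491.7,65.8,185,-6.9); to(505.5,-95,185,5); to(505.5,-95,68,5)
E
```

```text
back 187 [3.18750373e-02 5.61792895e+02] 551.8162710502834 563.2251739161692
L 69 [ -0.04825352 -44.05879127] -72.4508333587851 -64.95187493335968 -68.63019387501451
R 76 [-5.31411705e-02 -2.06880344e+02] -238.24629079346363 -230.30157335008522 -234.08925556743216
to (491.7, 65.8, 185, -6.9) dp [  -0.3    1.3 -105. ] dr [0.006 0.001 0.001]
to (505.5, -95, 185, 5) dp [-158.3   34.3 -104.6] dr [ 0.006  0.002 -0.207]
to (505.5, -95, 68, 5) dp [-158.2   33.6   12.4] dr [ 0.006  0.002 -0.207]
```

>>> move_arm:
  targets:
    - {"fingers": 8,"dp": [0,20,0],"dr": [0,0,0]}
    - {"fingers": 8,"dp": [0,24,-45],"dr": [0,0,0]}
    - {"fingers": 8,"dp": [0,24,-90],"dr": [0,0,0]}
    - {"fingers": 8,"dp": [0,24,-108],"dr": [0,0,0]}
    - {"fingers": 8,"dp": [-40,26,-108],"dr": [0,0,-0.1]}
    - {"fingers": 8,"dp": [-80,30,-108],"dr": [0,0,-0.2]}
    - {"fingers": 8,"dp": [-125,33,-108],"dr": [0,0,-0.207]}
    - {"fingers": 8,"dp": [-158,34,-95],"dr": [0.003,0,-0.207]}
    - {"fingers": 8,"dp": [-158,34,-55],"dr": [0.003,0,-0.207]}
    - {"fingers": 8,"dp": [-158,34,-30],"dr": [0.003,0,-0.207]}

```text
time_s: 40.15
ee_pos: [0.5028, -0.0948, 0.1072]
eef_rot: [-2.122, -2.311, 0.004]
force: [0.5, 0.0, -1.6]
opening: 0.0175
```

```bash
python3 - <<'E'
from lf import *
lam(); to(505.5,-95,69,5)
cell()
s=snap('side'); cv2.imwrite('pics/s7.png',cv2.resize(s['image'][180:330,270:430,::-1],None,fx=4,fy=4))
E
```

```text
t 40.15 p [502.8 -94.8 107.2] r [-2.122 -2.311  0.004] F [ 0.5  0.  -1.6] op 17.5
lamp frame TCP x 38.8 y -119.2  Fx 0.5 Fy 0.1 heading 4.9
to (505.5, -95, 69, 5) dp [-0.5  2.9 38.2] dr [-0.005 -0.001 -0.002]
wrist tab c [-20.1  -7.2] [11.1 16. ] 7.3 n 904 x med -20.1 z 0.0955
  ears L x None R x (-15.6, 799)
top tab c [-20.2  -4.3] [ 4.9 13.5] 4.2 n 17 x med -19.0 z 0.0966
  ears L x None R x None
side tab c [-21.   -3.7] [12.2 21.2] 6.4 n 43 x med -20.6 z 0.0961
  ears L x (-24.1, 33) R x (-16.6, 58)
```

View pics/s7.png

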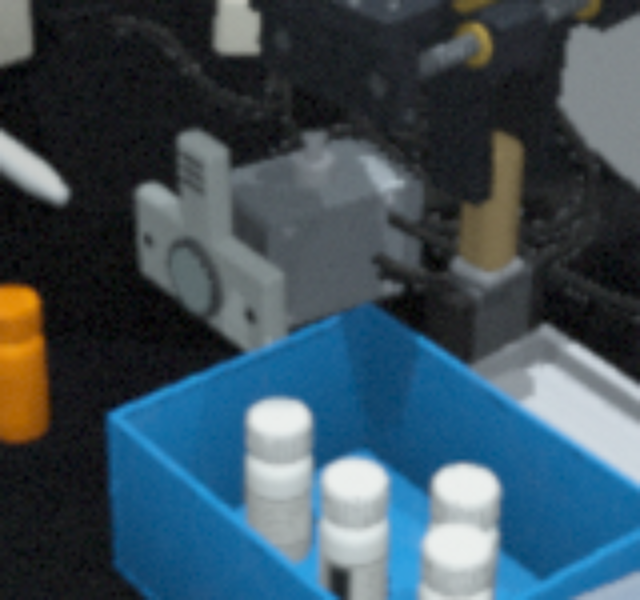

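The side crop shows the cell out and skewed, about 7° and clearly free. The mallet leans slightly in the grip, so I'll counter-tilt it a little while setting it down.

>>> move_arm:
  targets:
    - {"fingers": 8,"dp": [0,3,10],"dr": [-0.04,0,0]}
    - {"fingers": 8,"dp": [0,3,22],"dr": [-0.09,0,0]}
    - {"fingers": 8,"dp": [0,3,31],"dr": [-0.09,0,0]}
    - {"fingers": 8,"dp": [0,3,36],"dr": [-0.09,0,0]}
    - {"fingers": 8,"dp": [0,3,37],"dr": [-0.09,0,0]}
    - {"fingers": 8,"dp": [0,3,37],"dr": [-0.09,0,0]}
    - {"fingers": 8,"dp": [0,3,37],"dr": [-0.09,0,0]}
    - {"fingers": 8,"dp": [0,3,37],"dr": [-0.09,0,0]}
    - {"fingers": 8,"dp": [0,3,37],"dr": [-0.09,0,0]}
    - {"fingers": 8,"dp": [0,3,37],"dr": [-0.09,0,0]}
  grip_force: 40

```text
time_s: 41.35
ee_pos: [0.5071, -0.0941, 0.072]
eef_rot: [2.081, 2.271, 0.1]
force: [0.0, -1.6, -3.0]
opening: 0.0176
```

```bash
python3 - <<'E'
from lf import *
lam()
s=snap('side'); cv2.imwrite('pics/s8.png',cv2.resize(s['image'][190:310,340:460,::-1],None,fx=5,fy=5))
E
```

```text
t 41.35 p [507.1 -94.1  72. ] r [2.081 2.271 0.1  ] F [ 0.  -1.6 -3. ] op 17.6
lamp frame TCP x 43.0 y -118.0  Fx 0.2 Fy -1.6 heading 5.0
```

View pics/s8.png

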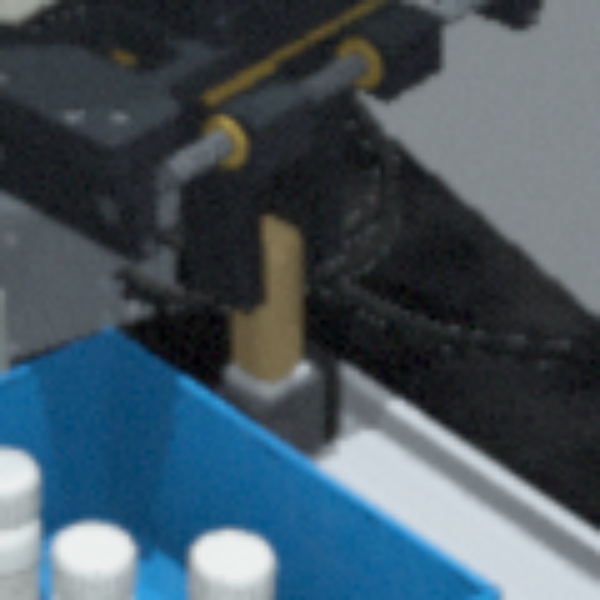

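The handle is now upright in this crop, with the head just above the tray at (280,420). Lowering to contact.

>>> move_arm:
  targets:
    - {"fingers": 8,"dp": [0,0,1],"dr": [0,0,0]}
    - {"fingers": 8,"dp": [0,0,2],"dr": [0,0,0]}
    - {"fingers": 8,"dp": [0,0,3],"dr": [0,0,0]}
    - {"fingers": 8,"dp": [0,0,4],"dr": [0,0,0]}
    - {"fingers": 8,"dp": [0,0,4],"dr": [0,0,0]}
    - {"fingers": 8,"dp": [0,0,4],"dr": [0,0,0]}
    - {"fingers": 8,"dp": [0,0,4],"dr": [0,0,0]}
    - {"fingers": 8,"dp": [0,0,4],"dr": [0,0,0]}
    - {"fingers": 8,"dp": [0,0,4],"dr": [0,0,0]}
    - {"fingers": 8,"dp": [0,0,4],"dr": [0,0,0]}

```text
time_s: 42.4
ee_pos: [0.5084, -0.0943, 0.0696]
eef_rot: [2.079, 2.268, 0.102]
force: [-2.1, 1.3, 14.7]
opening: 0.0176
```

```bash
python3 - <<'E'
from lf import *
lam()
E
```

```text
t 42.4 p [508.4 -94.3  69.6] r [2.079 2.268 0.102] F [-2.1  1.3 14.7] op 17.6
lamp frame TCP x 44.3 y -118.1  Fx -2.2 Fy 1.0 heading 5.0
```

>>> move_arm:
  targets:
    - {"fingers": 8,"dp": [0,0,-2.5],"dr": [0,0,0]}
    - {"fingers": 8,"dp": [0,0,-3],"dr": [0,0,0]}
    - {"fingers": 30,"dp": [0,0,-3],"dr": [0,0,0]}
    - {"fingers": 45,"dp": [0,0,-3],"dr": [0,0,0]}
    - {"fingers": 45,"dp": [0,0,-3],"dr": [0,0,0]}
    - {"fingers": 45,"dp": [0,0,-3],"dr": [0,0,0]}
    - {"fingers": 45,"dp": [0,0,-30],"dr": [0,0,0]}
    - {"fingers": 45,"dp": [0,0,-75],"dr": [0,0,0]}
    - {"fingers": 45,"dp": [0,0,-110],"dr": [0.05,0,0]}
    - {"fingers": 45,"dp": [0,0,-120],"dr": [0.1,0,0]}

```text
time_s: 43.4
ee_pos: [0.4976, -0.0955, 0.1914]
eef_rot: [-2.121, -2.313, 0.014]
force: [-0.2, 0.2, -1.5]
opening: 0.045
```

```bash
python3 - <<'E'
from lf import *
lam(); 
for n in('wrist','side'):
    P=pts(snap(n,'w9.png' if n=='wrist' else None))
    reg=lambda x0,x1,y0,y1,z0,z1:(P[...,0]>x0)&(P[...,0]<x1)&(P[...,1]>y0)&(P[...,1]<y1)&(P[...,2]>z0)&(P[...,2]<z1)
    for nm,m in dict(handle=reg(.47,.54,-.13,-.06,.09,.1),knob=reg(.48,.54,0,.06,.096,.115)).items():
        p=P[m]
        if len(p)<10: print(n,nm,len(p));continue
        r=cv2.minAreaRect((p[:,:2]*1e3).astype(np.float32)); print(n,nm,len(p),np.round(r[0],1),np.round(r[1],1),round(r[2],1),np.percentile(p[:,2],95).round(4))
cell(); p=O-20*X; to(*p.round(1),150,-6.9+5)
E
```

```text
t 43.4 p [497.6 -95.5 191.4] r [-2.121 -2.313  0.014] F [-0.2  0.2 -1.5] op 45.0
lamp frame TCP x 33.7 y -120.5  Fx -0.2 Fy 0.2 heading 5.0
wrist handle 440 [512.4 -94.1] [16.4 17.9] 4.7 0.0946
wrist knob 1011 [513.   23.8] [19.8 20.4] 8.6 0.1107
side handle 86 [513.1 -97.2] [16.7 19.2] 12.7 0.0961
side knob 133 [512.3  20.1] [18.3 18.4] 5.2 0.1111
wrist tab c [-20.7  -3.8] [11.  22.5] 9.7 n 517 x med -20.6 z 0.0955
  ears L x (-22.8, 290) R x (-15.6, 403)
top tab c [-23.2  -0.4] [10.6 18.4] 4.5 n 60 x med -22.6 z 0.0963
  ears L x (-25.6, 66) R x None
side tab c [-19.9  -4.6] [11.4 19.4] 5.8 n 46 x med -20.5 z 0.0961
  ears L x (-24.5, 32) R x (-16.8, 55)
to (np.float64(458.7), np.float64(30.6), 150, -1.9000000000000004) dp [128.  -26.2  36.7] dr [-0.013 -0.     0.12 ]
```

View pics/w9.png

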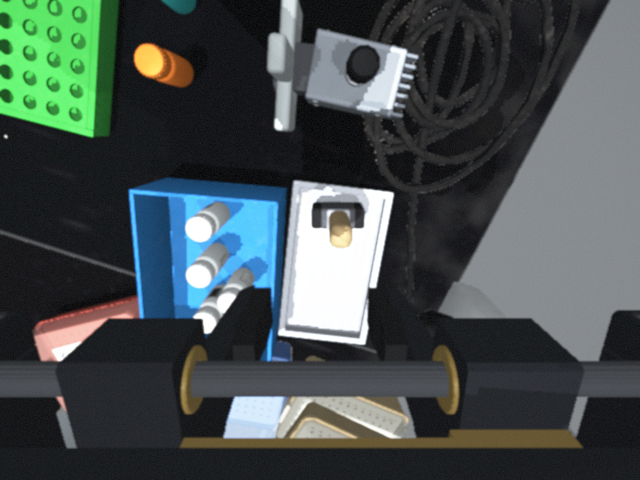

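The wrist view shows the mallet upright in the tray at (340,225), the vials in the bin, the plunger knob at (362,63), and the cell plate at (285,65) detached and skewed by about 6°. Moving above the tab.

```bash
python3 - <<'E'
from lf import *
to(457.7,26.7,140,-1)
E
```

```text
to (457.7, 26.7, 140, -1) dp [124.2 -27.4  46.7] dr [-0.013 -0.     0.105]
```

>>> move_arm:
  targets:
    - {"fingers": 40,"dp": [35,-8,0],"dr": [-0.013,0,0.05]}
    - {"fingers": 36,"dp": [75,-17,0],"dr": [-0.013,0,0.105]}
    - {"fingers": 36,"dp": [112,-25,0],"dr": [-0.013,0,0.105]}
    - {"fingers": 36,"dp": [124,-27.5,10],"dr": [-0.013,0,0.105]}
    - {"fingers": 36,"dp": [124,-27.5,30],"dr": [-0.013,0,0.105]}
    - {"fingers": 36,"dp": [124,-27.5,46],"dr": [-0.013,0,0.105]}
    - {"fingers": 36,"dp": [124,-27.5,46],"dr": [-0.013,0,0.105]}
    - {"fingers": 36,"dp": [124,-27.5,46],"dr": [-0.013,0,0.105]}
    - {"fingers": 36,"dp": [124,-27.5,46],"dr": [-0.013,0,0.105]}
    - {"fingers": 36,"dp": [124,-27.5,46],"dr": [-0.013,0,0.105]}

```text
time_s: 44.65
ee_pos: [0.4585, 0.026, 0.1423]
eef_rot: [2.24, 2.199, 0.001]
force: [-0.2, 0.6, -0.4]
opening: 0.0361
```

```bash
python3 - <<'E'
from lf import *
lam(); P=pts(snap('wrist')); x,y,z=P[...,0]*1e3,P[...,1]*1e3,P[...,2]
m=(z>.0935)&(z<.1)&(x>435)&(x<482)&(y>0)&(y<60)
r=cv2.minAreaRect(np.stack([x[m],y[m]],1).astype(np.float32)); print('tab',r,m.sum())
e=(z>.0515)&(z<.058)&(x>430)&(x<482); L=e&(y>55)&(y<72); Q=e&(y<-1)&(y>-18)
print('ears',[(np.median(x[k]),np.median(y[k]),k.sum()) for k in(L,Q)])
to(*r[0],79,-1)
E
```

```text
t 44.65 p [458.5  26.  142.3] r [2.240e+00 2.199e+00 1.000e-03] F [-0.2  0.6 -0.4] op 36.1
lamp frame TCP x -19.7 y -4.6  Fx -0.2 Fy 0.6 heading -1.0
tab ((457.67523193359375, 27.281513214111328), (11.618788719177246, 22.811384201049805), 0.6134915947914124) 586
ears [(np.float64(459.23897269362044), np.float64(63.48959997853507), np.int64(366)), (np.float64(458.65404007139847), np.float64(-10.195266011341936), np.int64(268))]
to (457.67523193359375, 27.281513214111328, 79, -1) dp [ 1.3 -0.9 63.2] dr [ 0.002  0.001 -0.001]
```

>>> move_arm:
  targets:
    - {"fingers": 36,"dp": [1.3,-0.9,30],"dr": [0,0,-0.015]}
    - {"fingers": 36,"dp": [1.3,-0.9,55],"dr": [0,0,-0.015]}
    - {"fingers": 36,"dp": [1.3,-0.9,63],"dr": [0,0,-0.015]}
    - {"fingers": 36,"dp": [1.3,-0.9,63],"dr": [0,0,-0.015]}
    - {"fingers": 20,"dp": [1.3,-0.9,63],"dr": [0,0,-0.015]}
    - {"fingers": 5,"dp": [1.3,-0.9,63],"dr": [0,0,-0.015]}
    - {"fingers": 5,"dp": [1.3,-0.9,63],"dr": [0,0,-0.015]}
    - {"fingers": 5,"dp": [1.3,-0.9,63],"dr": [0,0,-0.015]}
    - {"fingers": 5,"dp": [1.3,-0.9,63],"dr": [0,0,-0.015]}
    - {"fingers": 5,"dp": [1.3,-0.9,63],"dr": [0,0,-0.015]}
  grip_force: 35

```text
time_s: 45.7
ee_pos: [0.4578, 0.0273, 0.0794]
eef_rot: [2.223, 2.216, 0.001]
force: [-0.6, -0.7, 7.9]
opening: 0.0112
```

```bash
python3 - <<'E'
from lf import *
lam()
E
```

```text
t 45.7 p [457.8  27.3  79.4] r [2.223e+00 2.216e+00 1.000e-03] F [-0.6 -0.7  7.9] op 11.2
lamp frame TCP x -20.6 y -3.4  Fx -0.5 Fy -0.8 heading -0.2
```

>>> move_arm:
  targets:
    - {"fingers": 5,"dp": [0.1,-1,-0.3],"dr": [0,0,0.01]}
    - {"fingers": 5,"dp": [0.2,-2,-0.5],"dr": [0,0,0.02]}
    - {"fingers": 5,"dp": [0.4,-3,-0.8],"dr": [0,0,0.03]}
    - {"fingers": 5,"dp": [0.5,-4,-1],"dr": [0,0,0.04]}
    - {"fingers": 5,"dp": [0.6,-5,-1],"dr": [0,0,0.05]}
    - {"fingers": 5,"dp": [0.7,-6,-1],"dr": [0,0,0.06]}
    - {"fingers": 5,"dp": [0.8,-7,-1],"dr": [0,0,0.07]}
    - {"fingers": 5,"dp": [1,-8,-1],"dr": [0,0,0.08]}
    - {"fingers": 5,"dp": [1,-8,-1],"dr": [0,0,0.08]}
    - {"fingers": 5,"dp": [1,-8,-1],"dr": [0,0,0.08]}

```text
time_s: 46.7
ee_pos: [0.4492, 0.0286, 0.0797]
eef_rot: [2.311, 2.127, 0.0]
force: [1.0, 3.3, -2.0]
opening: 0.0118
```

```bash
python3 - <<'E'
from lf import *
lam()
E
```

```text
t 46.7 p [449.2  28.6  79.7] r [2.311 2.127 0.   ] F [ 1.   3.3 -2. ] op 11.8
lamp frame TCP x -29.2 y -3.1  Fx 0.6 Fy 3.4 heading -4.8
```

>>> move_arm:
  targets:
    - {"fingers": 5,"dp": [1.5,-3,0],"dr": [0,0,0.02]}
    - {"fingers": 5,"dp": [2,-7,0],"dr": [0,0,0.037]}
    - {"fingers": 5,"dp": [2,-11,0],"dr": [0,0,0.037]}
    - {"fingers": 5,"dp": [2.3,-15,0],"dr": [0,0,0.037]}
    - {"fingers": 5,"dp": [2.5,-20,0],"dr": [0,0,0.037]}
    - {"fingers": 5,"dp": [2.8,-25,0],"dr": [0,0,0.037]}
    - {"fingers": 5,"dp": [3,-30,0],"dr": [0,0,0.037]}
    - {"fingers": 5,"dp": [3.2,-34,0],"dr": [0,0,0.037]}
    - {"fingers": 5,"dp": [3.2,-35,0],"dr": [0,0,0.037]}
    - {"fingers": 5,"dp": [3.2,-35,0],"dr": [0,0,0.037]}
  grip_force: 45

```text
time_s: 47.7
ee_pos: [0.4147, 0.0345, 0.0798]
eef_rot: [2.35, 2.083, 0.0]
force: [-0.1, -0.5, -3.2]
opening: 0.012
```

```bash
python3 - <<'E'
from lf import *
lam(); s=snap('side'); cv2.imwrite('pics/s10.png',cv2.resize(s['image'][180:330,250:410,::-1],None,fx=4,fy=4))
to(494,-173,160,-2.3)
E
```

```text
t 47.7 p [414.7  34.5  79.8] r [2.35  2.083 0.   ] F [-0.1 -0.5 -3.2] op 12.0
lamp frame TCP x -64.2 y -1.4  Fx -0.0 Fy -0.5 heading -6.9
to (494, -173, 160, -2.3) dp [-196.5  103.5  -79.9] dr [ 0.001  0.001 -0.08 ]
```

View pics/s10.png

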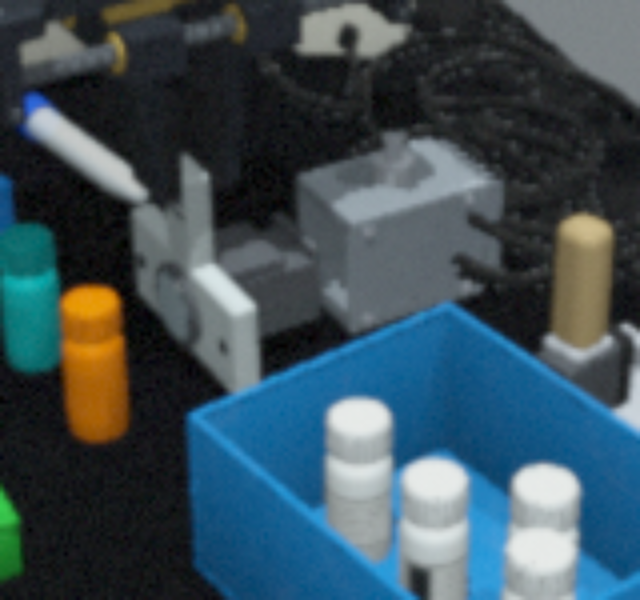

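The side crop shows the cell fully out, its tail at (265,260) clear of the bore and hanging from the tab, with only its weight on the wrist. Lift and carry to the tray.

>>> move_arm:
  targets:
    - {"fingers": 5,"dp": [0,-3,-15],"dr": [0,0,0]}
    - {"fingers": 5,"dp": [0,-3,-50],"dr": [0,0,0]}
    - {"fingers": 5,"dp": [0,-3,-90],"dr": [0,0,0]}
    - {"fingers": 5,"dp": [0,0,-105],"dr": [0,0,0]}
    - {"fingers": 5,"dp": [-35,15,-105],"dr": [0,0,-0.02]}
    - {"fingers": 5,"dp": [-75,35,-105],"dr": [0,0,-0.04]}
    - {"fingers": 5,"dp": [-115,57,-105],"dr": [0,0,-0.06]}
    - {"fingers": 5,"dp": [-155,79,-105],"dr": [0,0,-0.08]}
    - {"fingers": 5,"dp": [-188,98,-105],"dr": [0,0,-0.08]}
    - {"fingers": 5,"dp": [-196.5,103.5,-100],"dr": [0,0,-0.08]}

```text
time_s: 48.75
ee_pos: [0.4952, -0.1765, 0.1798]
eef_rot: [2.266, 2.171, -0.0]
force: [-0.1, 0.4, -3.7]
opening: 0.0114
```

```bash
python3 - <<'E'
from lf import *
lam(); to(494,-173,90,-2.3)
P=pts(snap('wrist','w11.png')); x,y,z=P[...,0]*1e3,P[...,1]*1e3,P[...,2]
m=(z>.0125)&(z<.0155)&(y>-80)&(y<-55)&(x>470)&(x<560); print('L wall y',np.median(y[m]),m.sum())
m=(z>.0125)&(z<.0155)&(x>545)&(x<575)&(y<-75)&(y>-150);print('back wall x',np.median(x[m]),np.median(y[m]),m.sum())
m=(z>.09)&(z<.1)&(x>480)&(x<540)&(y<-70)&(y>-120);print('handle',x[m].mean(),y[m].mean(),m.sum())
m=(z>.12)&(z<.19)&(x>440)&(x<580)&(y<-100)&(y>-240); print('cell pts',m.sum(), [np.percentile(a[m],[1,99]).round(3) for a in (x,y,z)] if m.sum() else '')
E
```

```text
t 48.75 p [ 495.2 -176.5  179.8] r [ 2.266  2.171 -0.   ] F [-0.1  0.4 -3.7] op 11.4
lamp frame TCP x 41.1 y -201.3  Fx -0.1 Fy 0.4 heading -2.5
to (494, -173, 90, -2.3) dp [ 3.7 -1.6 89.8] dr [ 0.002  0.002 -0.003]
L wall y -71.13534858557837 787
back wall x 559.8790636908095 -110.05896480574654 573
handle 512.3732547321056 -94.52968445287203 651
cell pts 7712 [array([486.048, 545.755]), array([-220.42 , -129.245]), array([0.122, 0.189])]
```

View pics/w11.png

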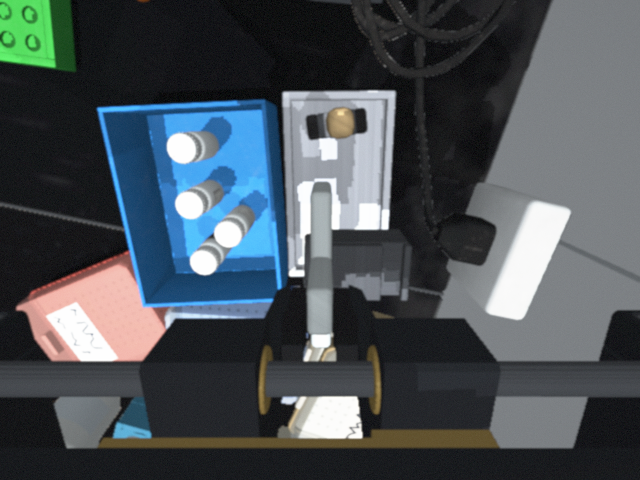

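The wrist view shows the cell over the free half of the tray, plate at (320,260) and tail at (375,265). The mallet is upright at (340,122) and four vials are in the bin. Lowering.

>>> move_arm:
  targets:
    - {"fingers": 5,"dp": [1.5,-2,30],"dr": [0,0,0]}
    - {"fingers": 5,"dp": [1.5,-2,65],"dr": [0,0,0]}
    - {"fingers": 5,"dp": [1.5,-2,90],"dr": [0,0,0]}
    - {"fingers": 5,"dp": [1.5,-2,98],"dr": [0,0,0]}
    - {"fingers": 5,"dp": [1.5,-2,101],"dr": [0,0,0]}
    - {"fingers": 5,"dp": [1.5,-2,103],"dr": [0,0,0]}
    - {"fingers": 5,"dp": [1.5,-2,105],"dr": [0,0,0]}
    - {"fingers": 5,"dp": [1.5,-2,105],"dr": [0,0,0]}
    - {"fingers": 5,"dp": [1.5,-2,105],"dr": [0,0,0]}
    - {"fingers": 5,"dp": [1.5,-2,105],"dr": [0,0,0]}

```text
time_s: 49.8
ee_pos: [0.4922, -0.1715, 0.0753]
eef_rot: [2.264, 2.175, 0.0]
force: [-0.1, 0.7, -2.5]
opening: 0.0114
```

```bash
python3 - <<'E'
from lf import *
lam()
E
```

```text
t 49.8 p [ 492.2 -171.5   75.3] r [2.264 2.175 0.   ] F [-0.1  0.7 -2.5] op 11.4
lamp frame TCP x 37.5 y -196.6  Fx -0.2 Fy 0.7 heading -2.3
```

>>> move_arm:
  targets:
    - {"fingers": 5,"dp": [-2,0,0.5],"dr": [0,0,0]}
    - {"fingers": 5,"dp": [-3,0,1],"dr": [0,0,0]}
    - {"fingers": 5,"dp": [-3,0,1.5],"dr": [0,0,0]}
    - {"fingers": 5,"dp": [-3,0,2],"dr": [0,0,0]}
    - {"fingers": 5,"dp": [-3,0,2.5],"dr": [0,0,0]}
    - {"fingers": 5,"dp": [-3,0,3],"dr": [0,0,0]}
    - {"fingers": 5,"dp": [-3,0,3.5],"dr": [0,0,0]}
    - {"fingers": 5,"dp": [-3,0,4],"dr": [0,0,0]}
    - {"fingers": 5,"dp": [-3,0,4],"dr": [0,0,0]}
    - {"fingers": 5,"dp": [-3,0,4],"dr": [0,0,0]}

```text
time_s: 50.8
ee_pos: [0.4927, -0.1745, 0.0723]
eef_rot: [2.263, 2.174, 0.002]
force: [-1.0, 1.8, 9.0]
opening: 0.0111
```

```bash
python3 - <<'E'
from lf import *
lam()
E
```

```text
t 50.8 p [ 492.7 -174.5   72.3] r [2.263e+00 2.174e+00 2.000e-03] F [-1.   1.8  9. ] op 11.1
lamp frame TCP x 38.3 y -199.6  Fx -1.2 Fy 1.7 heading -2.3
```

Contact at the expected height (TCP at 72). Releasing slowly and retreating upwards.

>>> move_arm:
  targets:
    - {"fingers": 5,"dp": [0,0,-1],"dr": [0,0,0]}
    - {"fingers": 14,"dp": [0,0,-1],"dr": [0,0,0]}
    - {"fingers": 18,"dp": [0,0,-1],"dr": [0,0,0]}
    - {"fingers": 26,"dp": [0,0,-1],"dr": [0,0,0]}
    - {"fingers": 36,"dp": [0,0,-1],"dr": [0,0,0]}
    - {"fingers": 36,"dp": [0,0,-1],"dr": [0,0,0]}
    - {"fingers": 36,"dp": [0,0,-15],"dr": [0,0,0]}
    - {"fingers": 36,"dp": [0,0,-40],"dr": [0,0,0]}
    - {"fingers": 36,"dp": [0,0,-80],"dr": [0,0,0]}
    - {"fingers": 36,"dp": [0,0,-120],"dr": [0,0,0]}

```text
time_s: 51.8
ee_pos: [0.4914, -0.1741, 0.192]
eef_rot: [-2.265, -2.176, 0.001]
force: [-0.5, -0.7, -0.9]
opening: 0.036
```

>>> move_arm:
  targets:
    - {"fingers": 36,"dp": [0,-30,-20],"dr": [0,0,0]}
    - {"fingers": 36,"dp": [40,-60,-40],"dr": [0,0,0]}
    - {"fingers": 36,"dp": [80,-90,-40],"dr": [0,0,0]}
    - {"fingers": 36,"dp": [120,-110,-40],"dr": [0,0,0]}
    - {"fingers": 36,"dp": [160,-120,-40],"dr": [0,0,0]}
    - {"fingers": 36,"dp": [200,-130,-40],"dr": [0,0,0]}
    - {"fingers": 36,"dp": [230,-130,-40],"dr": [0,0,0]}
    - {"fingers": 36,"dp": [260,-130,-40],"dr": [0,0,0]}
    - {"fingers": 36,"dp": [260,-130,-40],"dr": [0,0,0]}
    - {"fingers": 36,"dp": [260,-130,-40],"dr": [0,0,0]}

```text
time_s: 52.8
ee_pos: [0.3721, 0.0909, 0.2306]
eef_rot: [2.263, 2.178, -0.001]
force: [-0.9, -0.3, -0.5]
opening: 0.0365
```

```bash
python3 - <<'E'
from lf import *
lam(); t=snap('top','t12.png'); P=pts(t); x,y,z=P[...,0]*1e3,P[...,1]*1e3,P[...,2]
for n,m in dict(tab=(z>.08)&(z<.1)&(abs(y+174)<25)&(x>470)&(x<540),handle=(z>.09)&(z<.1)&(abs(y+95)<20)&(x>480)&(x<540),knob=(z>.096)&(z<.115)&(abs(y-25)<20)&(abs(x-512)<20)).items():
    print(n,m.sum(),[np.percentile(a[m],[2,50,98]).round(3) for a in(x,y,z)] if m.sum() else '')
s=snap('side'); a=t['image'][180:330,280:490]; b=s['image'][190:330,300:470]
cv2.imwrite('pics/f12.png',np.hstack([cv2.resize(a,(400,286)),cv2.resize(b,(400,286))])[:,:,::-1])
E
```

```text
t 52.8 p [372.1  90.9 230.6] r [ 2.263e+00  2.178e+00 -1.000e-03] F [-0.9 -0.3 -0.5] op 36.5
lamp frame TCP x -113.2 y 49.4  Fx -0.8 Fy -0.4 heading -2.2
tab 116 [array([492.185, 497.378, 504.623]), array([-184.156, -171.531, -161.319]), array([0.08 , 0.088, 0.091])]
handle 95 [array([502.755, 510.272, 517.801]), array([-100.229,  -91.666,  -83.431]), array([0.09 , 0.094, 0.098])]
knob 0
```

View pics/f12.png

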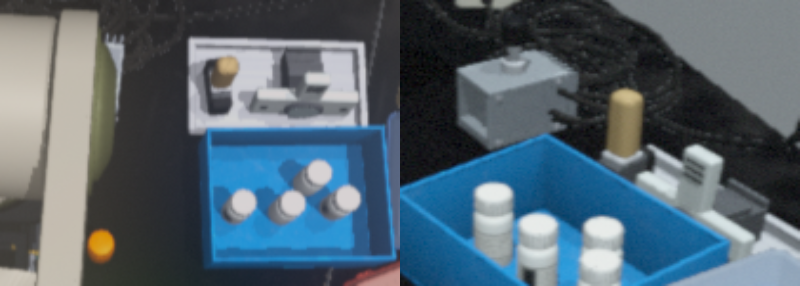

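The last views show the cell standing in the tray with its tab up (315,80 in the top half), the mallet handle up at (225,75), and four vials upright in the bin. The plunger knob is raised with its stem showing, and the robot is clear. Handing in.

```bash
python3 - <<'E'
from h import *
P=pts(snap('side')); x,y,z=P[...,0]*1e3,P[...,1]*1e3,P[...,2]
m=(z>.09)&(z<.12)&(abs(y-24)<15)&(abs(x-512)<16); print('knob top',m.sum(),np.percentile(z[m],97) if m.sum() else '')
print(ctrl.close_job())
E
```

```text
knob top 169 0.11150716601137056
the job is handed in; nothing more can be done
None
```

The job is done and handed in after about 53 s of robot time. I cleared the four white vials into the blue bin and pulled the plunger to its stop. I then walked the cell out with six alternating pushes of the mallet, starting on the right ear, and drew it out by its tab.

**Last checks:**
- **Vials:** all four stand upright in the bin. The robot never went near the conical tube or the orange and turquoise vials; I did not re-measure them at the end.
- **Plunger:** the knob top reads 111 mm, against 99–100 mm before pulling, so it is up. At its stop the pull read about 12 N.
- **Cell:** it stands tab up in the tray and leans back slightly on its tail, because the plate's lower edge sits below the tail. It came out freely, with under 1 N along the draw.
- **Mallet:** it stands handle up in the tray, about 6 mm from where it started.

**What was less tidy or disagreed:**
- **Push style:** the mallet strokes were slow pushes rather than sharp taps. They were mostly 13–19 N and reached 22 N at one bind, above the 7–14 N quoted.
- **Release:** I did not stop exactly at 12 mm. On the last push the force dropped to 3 N at a gap of about 14 mm, with the cell skewed 5–6°.
- **Mallet grip:** the mallet had leaned about 7° in the grip, which I corrected before setting it down.
- **Cameras:** the top and side cameras differed by 2–4 mm, so I worked from the wrist camera.

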